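Feed a deep-well plate down the guide lane

ROBOT

A 6-joint arm with a two-finger parallel gripper is mounted at the origin on a cart in front of the work surface, level with it; the furniture and walls round the work are solid. World frame = base frame: x ahead of the robot, y to its left, z up, the work surface at z = 0. Lengths are in m, angles in rad, forces in N, time in s.
With the tool pointing down it reaches from about 0.35 to 0.925 m from the base axis. Payload 6.4 kg.
Tool frame: the origin (TCP) lies midway between the tips of the shut fingers; the grasp point (between the pads) lies hold_point_z behind it (hold_point_z is the distance from the TCP to the grasp point, in m); z points along the fingers, y is the direction in which the jaws open and shut (so a half turn about z gives the same grasp; the last joint's range is limited). The gripper opens to 85 mm and grips with 20 to 120 N. Pads are 22 mm wide; open, the fingers measure 114 mm over their backs; the gripper's body (76 mm by 85 mm) begins 54 mm behind the grasp point. The pads swing forward as they close: fully open they stand 13 mm farther back than shut.
Start: joints at [-1.319, 0.245, 1.558, -0, 1.339, -0.174], TCP at [0.268, -0.592, 0.231] pointing down, gripper open.
Joint ranges: [-3.13, 3.13], [-1.02, 2.26], [0.13, 2.54], [-0.95, 4.09], [0.21, 2.88], [-2.74, 2.74]. Speed limits (rad/s): [2.57, 2.57, 3.14, 3.14, 3.14, 3.14].

INTERFACE

Orientations are given as a unit quaternion [w, x, y, z].
In Python, from workcell import get_state, read_camera, get_calibration, sign_off, look_for, silhouettes, hold_point_z gives the robot as it stands.
- The arm moves only by the shell command python3 -m jog 'ROWS'. ROWS is text: rows parted by semicolons, each of 7 numbers parted by spaces: the gripper's target within -1 to 1 (fully open at 1, half-way at 0, shut at -1), then the shift along the tool's x, y, z in mm, then the turn, a rotation vector about the tool's x, y, z in degrees. In form: gripper x y z wx wy wz; .... A call has exactly 5 rows; each row shifts and turns the commanded pose from where the row before left it, along the tool's axes as they then stand; what a row does not reach is not made up. A row lasts 1/10 s, in which the tool goes at most 50 mm and 8.59 degrees, less where a joint would pass 70% of its speed; a pose out of reach is approached as far as the arm can. A call with a gripper value outside its range is refused whole. The fingers move at their own pace and stop on an object; the grip force is fixed at half the most. Time passes only in rows, so rows that do not move let the fingers close, or fill a call up. It gives the time, the measured TCP pose, the force and the opening at its end, in the units of the state.
- get_state(): the state, without advancing time (a new reading comes with each control period).
- read_camera(name): name is "side" or "top"; returns (picture, depth): 400x640x3 uint8, red, green, blue; 400x640 float32, m along the optical axis (not along the pixel's ray), 0 where there is no reading.
- get_calibration(name): a dict with "camera_matrix" (3x3 intrinsics, pixels), "world_to_cam" (4x4, takes a point from world to camera coordinates). Camera axes: x right, y down, z forward; pixel columns grow to the right and rows downward; lengths in m; the calibration is good to about 2 mm. A picture is of the moment at which its call begins. get_calibration takes no time and is no camera call.
- sign_off(): hands the job in, once; it reports no verdict.
Trained networks look in the newest picture that a camera, given by its name, has taken for a name from the list of things; names that differ only in an ending like _2 or _b are one class to them, and where a whole thing is asked for, a point or a joint stands for the part that bears it (a point fixed in the world has none). Each returns a list of dicts, best first, with "p" (0 to 1); they miss things now and then, are a little off and sometimes report something else, mostly with a low value. They report only what shows in the picture. A call takes as long as a camera call.
- look_for(camera, target): "bbox" ([left, top, right, bottom] in pixels, round what is visible of it).
- silhouettes(camera, target): "pixels" (400x640 bool, what is visible of it) and "bbox" ([left, top, right, bottom] in pixels, round what is visible of it).
The state is a dict: "time": time; "joint_pos": joint angles; "joint_velocities": joint speeds; "effort": joint torques, N m; "eef_pos": TCP position; "ee_rot": TCP orientation; "contact_force": force on the tool from outside, world axes, zero at the start; "moment": the same for the moment, N m; "opening": finger opening in m.
Only numpy, scipy, OpenCV 4.12 (cv2) and the standard library are available. Lean on these libraries where they do the work, as an engineer would, in place of code of your own. Each camera call takes 0.05 s, during which the arm holds its last target.

TASK

Line up the tall deep-well plate on the open loading end of the feed lane, then push it with the fingers, straight down the lane between the two guide rails, until its front end rests against the end stop, and leave it there. Only push it: keep it flat on the deck, never pick it up, and let neither the plate nor the gripper touch either rail. Leave everything else on the bench where it is.

Things in the scene. Friction and masses are not known exactly. Their poses are not given: they have to be found in the camera images.
- plate: white deep-well plate (a flat-sided box with round wells on top), 86 x 128 x 41 mm, about 0.2 kg, loose, standing on the deck at the lane's open loading end, up to 16 mm off the lane's centre line, to either side, and up to 0.15 rad askew. Origin: centre of its underside; x across its 86 mm width, y along its 128 mm length, z up. It is to travel lengthways.
- lane: feed lane fixed to the bench: a flat grey deck 140 mm wide (x) and 385 mm long (y), 8 mm thick. Origin: on the lane's centre line, at bench height, in the middle of the open loading end; the deck runs from y = -90 to y = +295 mm and its top is at z = 8 mm. Its y axis is the push direction (towards the robot's left), x points across the lane away from the robot. The rails run from y = +89 to y = +285 mm. The deck before them is open on both sides.
- rail_near: aluminium guide rail on the robot's side of the lane, 12 mm wide, 196 mm long with a rounded nose, 20 mm high above the deck. Origin: middle of its underside, at lane x = -58, y = 190 mm; its inner face is at lane x = -52 mm. The lane is 104 mm wide between the rails, so the plate has 9 mm to spare on each side when centred.
- rail_far: the same rail on the far side, origin at lane x = +58, y = 190 mm; its inner face is at lane x = +52 mm. A tall machine stands close behind this rail; the loading end is clear of it. An emergency-stop box, about 0.1 m tall, stands to the right of the loading end.
- lane_end (a point): centre of the end stop's contact face, on the deck's top: at lane y = 266 mm. The stop is a rigid aluminium bar across the lane, 20 mm high, with two black rubber buffers (faces at this y) that the plate's leading end must meet; the plate's origin is then at lane y = 202 mm.
- jar: clear jar with a yellow cap, 47 mm across, 80 mm tall, standing beyond the end stop. Origin: centre of its underside. Bystander.
- seal_box: small plain card box, 32 x 52 x 20 mm, to the left of the lane. Origin: centre of its underside. Bystander.
- flat_plate: lower white well plate, 86 x 128 x 30 mm, on the bench well to the left of the lane. Origin: centre of its underside. Bystander, not the plate to be fed.
- timer: small digital timer, 62 x 68 x 24 mm, on the bench to the right of the lane. Origin: centre of its underside. Bystander.

How it is judged:
On the way:
1. the plate's front end has entered between the rails (y of plate in the frame of lane above 0.06 m), for 0.1 s.
At the end, for the whole second after the job is handed in: the plate lies flat on the deck between the rails, at rest, its front end within 5 mm of the end stop's buffers, its centre within 10 mm of the lane's centre line and its length within 0.12 rad of the lane's (y of plate in the frame of lane between 0.197 and 0.206 m and x of plate in the frame of lane between -0.01 and 0.01 m and z of plate in the frame of lane below 0.011 m and angle between the y axis of plate and the y axis of lane, either way round below 0.12 rad and linear speed of plate below 0.01 m/s); the robot touches nothing.
It fails at once if something touches the near rail (over 0.3 N) (contact force between rail_near and anything else above 0.3 N).
It fails at once if something touches the far rail (over 0.3 N) (contact force between rail_far and anything else above 0.3 N).
It fails at once if the plate is lifted more than 6 mm off the deck (z of plate in the frame of lane above 0.014 m).
It fails at once if the plate is tipped more than 0.12 rad (angle between plate's own z axis and vertical above 0.12 rad).
It fails at once if a bystander (jar, card box, flat plate or timer) is moved more than 10 mm (distance of any of jar, seal_box, flat_plate, timer from where it was at the start of the episode above 0.01 m).
It also fails if it takes over 72 s, if anything falls off the work surface, if the arm or the gripper's body presses on something with over 40 N, if the wrist force passes 120 N, or if a joint passes its speed limit or range.

## Working session

There is one attempt and no reset: what is moved stays moved. The work goes in short steps, Python scripts to look and compute and a shell command to move; the robot and the scene stay as the last step left them, time stands still between calls to the robot, and variables do not carry over. Pictures are saved under pics/ and viewed, and the job is handed in when it is done.

```bash
ls; mkdir -p pics; python3 - <<'E'
from workcell import *
import cv2,numpy as np
s=get_state()
for k,v in s.items(): print(k,np.round(v,4))
print(hold_point_z if not callable(hold_point_z) else hold_point_z())
for c in ["top","side"]:
    p,d=read_camera(c); cv2.imwrite(f"pics/{c}0.png",p[:,:,::-1]); np.save(f"pics/{c}0.npy",d)
    k=get_calibration(c); print(c,k["camera_matrix"],np.round(k["world_to_cam"],4))
    for t in ["plate","lane","rail_near","rail_far"]:
        print(t,[(r["bbox"],round(r["p"],2)) for r in look_for(c,t)][:3])
E
```

```text
pics
time 0.0
joint_pos [-1.3191  0.2458  1.559  -0.      1.3387 -0.1741]
joint_velocities [-0.0008  0.      0.0012 -0.0014  0.0013  0.0006]
effort [-7.00000e-04 -4.29517e+01 -3.26126e+01 -2.00000e-04  5.40000e-03
 -0.00000e+00]
eef_pos [ 0.2684 -0.5914  0.2302]
ee_rot [-0.001   0.9774  0.2113 -0.    ]
contact_force [-0.1188  0.8307  0.3779]
moment [ 0.0373 -0.0047  0.042 ]
opening 0.0856
0.0187
top [[421.92489073   0.         312.37173987]
 [  0.         421.92489073 200.7340398 ]
 [  0.           0.           1.        ]] [[-0.0253 -0.9994 -0.0248 -0.0467]
 [-0.9896  0.0286 -0.141   0.4843]
 [ 0.1416  0.021  -0.9897  1.3071]
 [ 0.      0.      0.      1.    ]]
plate [([354.1, 177.7, 398.0, 221.2], 0.89)]
lane [([281.9, 172.2, 408.1, 245.2], 0.82)]
rail_near [([296.1, 222.6, 351.5, 240.6], 0.67), ([257.2, 210.9, 270.4, 227.1], 0.63)]
rail_far [([281.2, 186.8, 342.1, 206.6], 0.57)]
side [[422.49932629   0.         321.30417452]
 [  0.         422.49932629 200.20187479]
 [  0.           0.           1.        ]] [[ 0.9934 -0.114   0.0114 -0.4747]
 [-0.0628 -0.625  -0.7781 -0.0029]
 [ 0.0958  0.7723 -0.628   1.4562]
 [ 0.      0.      0.      1.    ]]
plate [([312.2, 217.3, 355.8, 260.3], 0.59)]
lane [([287.4, 179.7, 369.1, 271.4], 0.81)]
rail_near [([288.1, 185.9, 310.1, 226.6], 0.52)]
rail_far [([320.7, 179.6, 345.3, 218.7], 0.79)]
```

```bash
python3 - <<'E'
import cv2
a=cv2.imread("pics/top0.png");b=cv2.imread("pics/side0.png")
cv2.imwrite("pics/topz.png",cv2.resize(a[150:275,240:440],None,fx=4,fy=4,interpolation=cv2.INTER_CUBIC))
cv2.imwrite("pics/sidez.png",cv2.resize(b[150:290,250:430],None,fx=4,fy=4,interpolation=cv2.INTER_CUBIC))
E
```

```text
(no output)
```

View pics/top0.png

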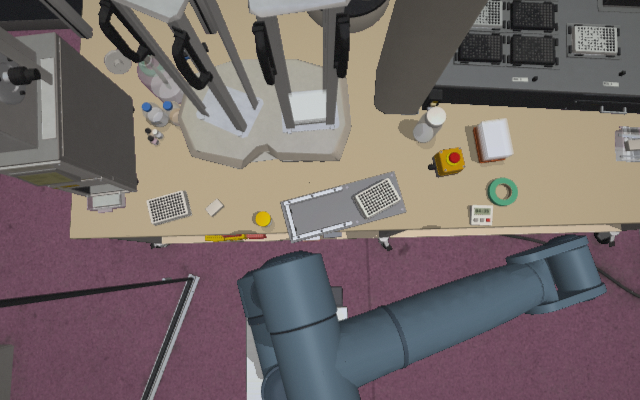

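View pics/topz.png

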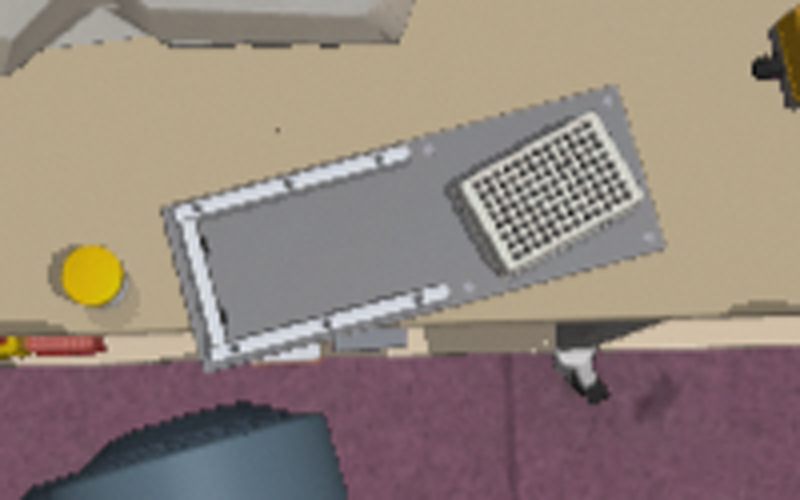

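View pics/side0.png

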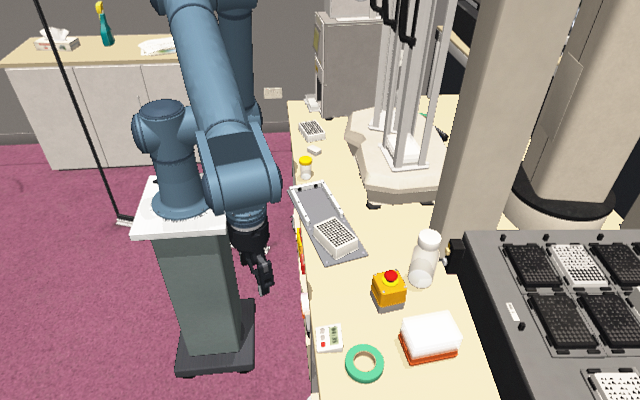

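View pics/sidez.png

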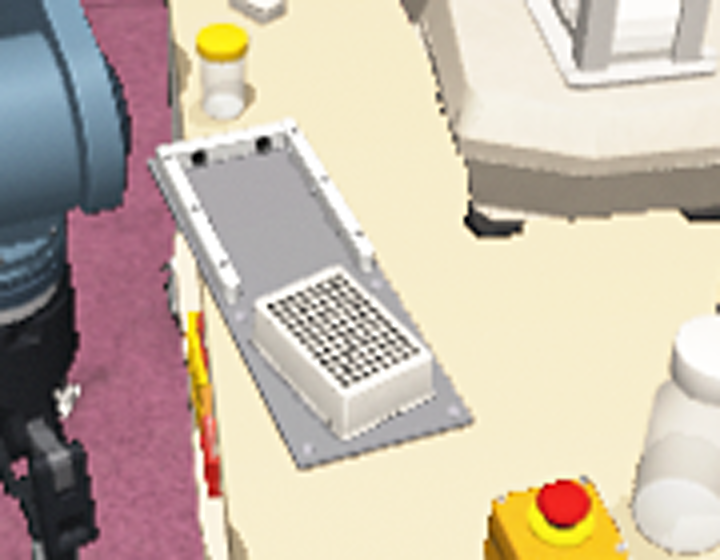

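The top view shows the lane running from (391,172)-(406,211) at the loading end to the left, with the plate at (377,199), clearly askew. Next I'll fit both poses.

```bash
cat > h.py <<'E'
from workcell import *
import cv2,numpy as np
from scipy.optimize import minimize,least_squares
def cal(c):
    k=get_calibration(c); return np.array(k["camera_matrix"]),np.array(k["world_to_cam"])
def proj(c,P):
    K,T=cal(c);P=np.atleast_2d(P);q=P@T[:3,:3].T+T[:3,3];q=q@K.T;return q[:,:2]/q[:,2:]
def onplane(c,uv,z):
    K,T=cal(c);R=T[:3,:3];C=-R.T@T[:3,3]
    uv=np.atleast_2d(uv);d=np.c_[uv,np.ones(len(uv))]@np.linalg.inv(K).T@R
    return C+d*((z-C[2])/d[:,2])[:,None]
def pose(x,y,a,P):
    c,s=np.cos(a),np.sin(a);P=np.asarray(P,float)
    return np.c_[x+c*P[:,0]-s*P[:,1],y+s*P[:,0]+c*P[:,1],P[:,2]]
def box(x0,x1,y0,y1,z0,z1): return np.array([[x,y,z] for z in(z0,z1) for x,y in((x0,y0),(x1,y0),(x1,y1),(x0,y1))])
S=8
def mask(c,P):
    m=np.zeros((400*1,640),np.float32)
    h=cv2.convexHull(proj(c,P).astype(np.float32))[:,0]
    x0,y0=np.floor(h.min(0)).astype(int)-1;x1,y1=np.ceil(h.max(0)).astype(int)+2
    b=np.zeros(((y1-y0)*S,(x1-x0)*S),np.uint8)
    cv2.fillConvexPoly(b,np.round(((h-[x0,y0]+.5)*S-.5)*16).astype(np.int32),255,shift=4)
    b=cv2.resize(b,(x1-x0,y1-y0),interpolation=cv2.INTER_AREA)/255.
    m[y0:y1,x0:x1]=b
    return m
DECK=box(-.07,.07,-.09,.295,0,.008)
PLATE=box(-.043,.043,-.064,.064,.008,.049)
def lanecoord(L,p):
    c,s=np.cos(L[2]),np.sin(L[2]);d=np.asarray(p)[...,:2]-L[:2]
    return np.stack([c*d[...,0]+s*d[...,1],-s*d[...,0]+c*d[...,1]],-1)
def laneworld(L,x,y):
    c,s=np.cos(L[2]),np.sin(L[2]);return np.array([L[0]+c*x-s*y,L[1]+s*x+c*y])
E
python3 - <<'E'
from h import *
o=np.array([240,150])
f=lambda l:(np.array(l)+.5)/4-.5+o
deck=onplane("top",f([(615,87),(663,243),(210,368),(163,208)]),.008)
pl=onplane("top",f([(592,112),(641,195),(510,273),(460,187)]),.049)
print(deck.round(4),pl.round(4))
print([np.linalg.norm(deck[i]-deck[i-1]).round(4) for i in range(4)],[np.linalg.norm(pl[i]-pl[i-1]).round(4) for i in range(4)])
for n,q in(("deck",deck),("pl",pl)):
    d=(q[3]+q[2]-q[0]-q[1]); print(n,np.arctan2(-d[0],d[1]),q.mean(0))
o2=np.array([250,150]);f2=lambda l:(np.array(l)+.5)/4-.5+o2
deck=onplane("side",f2([(472,422),(303,467)]),.008);print(deck)
pl=onplane("side",f2([(432,350),(345,395),(257,302),(338,268)]),.049);print(pl)
d=(pl[3]+pl[2]-pl[0]-pl[1]); print(np.arctan2(-d[0],d[1]),pl.mean(0))
E
```

```text
[[ 0.5755 -0.3254  0.008 ]
 [ 0.4467 -0.3571  0.008 ]
 [ 0.3563  0.0089  0.008 ]
 [ 0.4866  0.0447  0.008 ]] [[ 0.5474 -0.2991  0.049 ]
 [ 0.4803 -0.3339  0.049 ]
 [ 0.4219 -0.2292  0.049 ]
 [ 0.4907 -0.193   0.049 ]]
[np.float64(0.3806), np.float64(0.1326), np.float64(0.3769), np.float64(0.1351)] [np.float64(0.1203), np.float64(0.0756), np.float64(0.1199), np.float64(0.0777)]
deck 0.23881725450872077 [ 0.46629079 -0.15722661  0.008     ]
pl 0.49958277441352145 [ 0.48506352 -0.26381056  0.049     ]
[[ 0.57748736 -0.3325629   0.008     ]
 [ 0.44777492 -0.3636439   0.008     ]]
[[ 0.55146896 -0.29582727  0.049     ]
 [ 0.48089687 -0.33520245  0.049     ]
 [ 0.4280296  -0.23029496  0.049     ]
 [ 0.49492881 -0.19751031  0.049     ]]
0.4938607877173558 [ 0.48883106 -0.26470875  0.049     ]
```

```bash
cat > fit.py <<'E'
from h import *
def gmask(c,t):
    r=silhouettes(c,t)
    return r[0]["pixels"].astype(np.float32) if r else None
def fit(obs,P,x0):
    def cost(v):
        return sum(np.abs(mask(c,pose(*v,P))-m).sum() for c,m in obs.items())
    best=None
    for k in range(3):
        r=minimize(cost,x0,method="Nelder-Mead",options=dict(initial_simplex=np.array(x0)+np.array([[0,0,0],[.006,0,0],[0,.006,0],[0,0,.05]])*(-1)**k,xatol=1e-5,fatol=.01,maxiter=300))
        x0=r.x
    return r.x,r.fun
E
python3 - <<'E'
from fit import *
obs={}
for t,P,x0 in(("plate",PLATE,[.487,-.264,.496]),("lane",DECK,[.4905,-.257,.239])):
    O={}
    for c in("top","side"):
        read_camera(c) if t=="plate" else 0
        m=gmask(c,t)
        if m is None: print(c,t,"none");continue
        if t=="lane":
            p=gmask(c,"plate")
            m=np.maximum(m,0)
        O[c]=m
        print(t,c,m.sum(),fit({c:m},P,x0))
        im=cv2.imread(f"pics/{c}0.png"); im[...,2]=np.where(m>0,255,im[...,2]); cv2.imwrite(f"pics/m_{t}_{c}.png",cv2.resize(im[150:290,240:440],None,fx=4,fy=4))
    print(t,"both",fit(O,P,x0))
E
```

```text
plate top 1095.0 (array([ 0.48436673, -0.26431351,  0.49370108]), np.float64(88.98823547363281))
plate side 1146.0 (array([ 0.48724544, -0.26496956,  0.40941381]), np.float64(156.17648315429688))
plate both (array([ 0.48577137, -0.26510611,  0.46971328]), np.float64(263.2549133300781))
lane top 4015.0 (array([ 0.49076283, -0.25665751,  0.24010651]), np.float64(1239.317626953125))
lane side 2423.0 (array([ 0.49143193, -0.25588213,  0.23274945]), np.float64(1359.7843017578125))
lane both (array([ 0.49121133, -0.25655323,  0.23860716]), np.float64(2614.803955078125))
```

```bash
cat > edge.py <<'E'
from h import *
def edgefit(imgs,P3,edges,v0,cams,rng=3.,z=None,free=False,verbose=True):
    """edges: index pairs of local pts; per cam list. snap to max gradient, LSQ pose (x,y,a[,dw,dl])"""
    v=np.array(list(v0)+[0,0],float) if free else np.array(v0,float)
    def pts(v,e,t):
        P=np.array(P3,float)
        if free:
            P=P.copy();P[:,0]+=np.sign(P[:,0])*v[3];P[:,1]+=np.sign(P[:,1])*v[4]
        L=P[e[0]]+(P[e[1]]-P[e[0]])*t[:,None]
        return pose(*v[:3],L)
    for it in range(8):
        obs=[]
        for c in cams:
            g=imgs[c]
            for e in edges[c]:
                t=np.linspace(.1,.9,25); uv=proj(c,pts(v,e,t))
                d=uv[-1]-uv[0];n=np.array([-d[1],d[0]])/np.linalg.norm(d)
                s=np.arange(-rng,rng+.01,.25)
                q=uv[:,None]+s[None,:,None]*n
                val=np.stack([cv2.remap(g[...,k],q[...,0].astype(np.float32),q[...,1].astype(np.float32),cv2.INTER_CUBIC) for k in range(3)],-1)
                gr=np.linalg.norm(np.gradient(val,axis=1),axis=-1)
                gr=gr*np.exp(-(s/rng)**2)
                i=gr.argmax(1); w=gr.max(1)
                off=np.array([np.sum(s*(r**4))/np.sum(r**4) for r in np.where(np.abs(np.arange(len(s))[None]-i[:,None])<=4,gr,0)])
                obs.append((c,e,t,n,uv+off[:,None]*n,off))
        def res(v):
            return np.concatenate([((proj(c,pts(v,e,t))-q)@n) for c,e,t,n,q,_ in obs])
        v=least_squares(res,v,loss="soft_l1",f_scale=.3,x_scale=[.01,.01,.05]+([.002,.002] if free else [])).x
        rng=max(1.5,rng*.8)
    if verbose:
        i=0
        for o in obs:
            r=res(v)[i:i+25];i+=25;print("  ",o[0],o[1],"med %.2f sd %.2f"%(np.median(r),r.std()))
    return v
def load(n): 
    return {c:cv2.imread(f"pics/{c}{n}.png").astype(np.float32) for c in("top","side")}
TOP4=[(4,5),(5,6),(6,7),(7,4)]
E
python3 - <<'E'
from edge import *
im=load("0")
# deck corners order: 4:(-,-)5:(+,-)6:(+,+)7:(-,+)
for cams in(["top"],["side"],["top","side"]):
    print(cams)
    L=edgefit(im,DECK,{"top":[(4,5),(5,6),(6,7),(7,4)],"side":[(4,5),(5,6),(7,4)]},[.491,-.2566,.239],cams)
    print(" L",L.round(4))
    p=edgefit(im,PLATE,{"top":TOP4,"side":TOP4},[.4855,-.2645,.494],cams,free=True,rng=4)
    print(" p",p.round(4),lanecoord(L,p[:2]).round(4),p[2]-L[2])
E
```

```text
['top']
   top (4, 5) med -0.22 sd 0.25
   top (5, 6) med 0.15 sd 0.31
   top (6, 7) med -0.24 sd 0.29
   top (7, 4) med 0.07 sd 0.42
 L [ 0.4886 -0.2559  0.2486]
   top (4, 5) med -0.02 sd 0.09
   top (5, 6) med -0.00 sd 0.08
   top (6, 7) med -0.00 sd 0.08
   top (7, 4) med -0.01 sd 0.13
 p [ 0.4887 -0.2632  0.4724 -0.0059 -0.0032] [-0.0016 -0.0071] 0.2237589777352416
['side']
   side (4, 5) med -0.00 sd 0.07
   side (5, 6) med 0.13 sd 0.72
   side (7, 4) med -0.04 sd 0.30
 L [ 0.4905 -0.2641  0.2423]Traceback (most recent call last):
  File "<stdin>", line 8, in <module>
  File "edge.py", line 28, in edgefit
    v=least_squares(res,v,loss="soft_l1",f_scale=.3,x_scale=[.01,.01,.05]+([.002,.002] if free else [])).x
      ~~~~~~~~~~~~~^^^^^^^^^^^^^^^^^^^^^^^^^^^^^^^^^^^^^^^^^^^^^^^^^^^^^^^^^^^^^^^^^^^^^^^^^^^^^^^^^^^^^
    return func(*args, **kwargs)
    result = trf(vector_fun.fun, vector_fun.jac, x0, f0, J0, lb, ub, ftol, xtol,
                 gtol, max_nfev, x_scale, loss_function, tr_solver,
                 tr_options.copy(), verbose, callback=callback_wrapped)
    return trf_
[... 255 characters left out ...]
opy(self.x))
             ~~~~~~~~~~~~~~~~^^^^^^^^^^^^^^^^^
    return np.atleast_1d(self.fun(x))
                         ~~~~~~~~^^^
    return self.f(x, *self.args, **self.kwargs)
           ~~~~~~^^^^^^^^^^^^^^^^^^^^^^^^^^^^^^
  File "edge.py", line 27, in res
    return np.concatenate([((proj(c,pts(v,e,t))-q)@n) for c,e,t,n,q,_ in obs])
                             ~~~~^^^^^^^^^^^^^^
  File "h.py", line 7, in proj
    K,T=cal(c);P=np.atleast_2d(P);q=P@T[:3,:3].T+T[:3,3];q=q@K.T;return q[:,:2]/q[:,2:]
        ~~~^^^
  File "h.py", line 5, in cal
    k=get_calibration(c); return np.array(k["camera_matrix"]),np.array(k["world_to_cam"])
ValueError: time passes only in moves, steps and waits
```

```bash
python3 - <<'E'
s=open('h.py').read()
s=s.replace("def cal(c):","from functools import lru_cache\n@lru_cache\ndef cal(c):")
open('h.py','w').write(s)
E
cat >> edge.py <<'E'
def draw(c,n,L,p,out,P=PLATE,o=(240,150),wh=(200,140)):
    i=cv2.resize(cv2.imread(f"pics/{c}{n}.png")[o[1]:o[1]+wh[1],o[0]:o[0]+wh[0]],None,fx=4,fy=4,interpolation=cv2.INTER_CUBIC)
    def pl(X,col,closed=True):
        q=((proj(c,X)-o+.5)*4-.5); cv2.polylines(i,[np.round(q*16).astype(np.int32)],closed,col,1,cv2.LINE_AA,4)
    pl(pose(*L[:3],DECK[4:]),(0,0,255)); pl(pose(*p[:3],P[4:]),(0,255,0)); pl(pose(*p[:3],P[:4]),(255,0,0))
    for sx in(-1,1):
        X=np.array([[sx*.052,.095,.028],[sx*.052,.285,.028],[sx*.064,.285,.028],[sx*.064,.095,.028]]); pl(pose(*L[:3],X),(255,0,255))
    pl(pose(*L[:3],np.array([[-.052,.266,.028],[.052,.266,.028]])),(255,255,0),False)
    cv2.imwrite(out,i)
E
python3 - <<'E'
from edge import *
L=[.4898,-.2575,.239];p=[.486,-.264,.496]
draw("top","0",L,p,"pics/ov_t.png");draw("side","0",L,p,"pics/ov_s.png",o=(250,150),wh=(180,140))
E
```

```text
(no output)
```

View pics/ov_t.png

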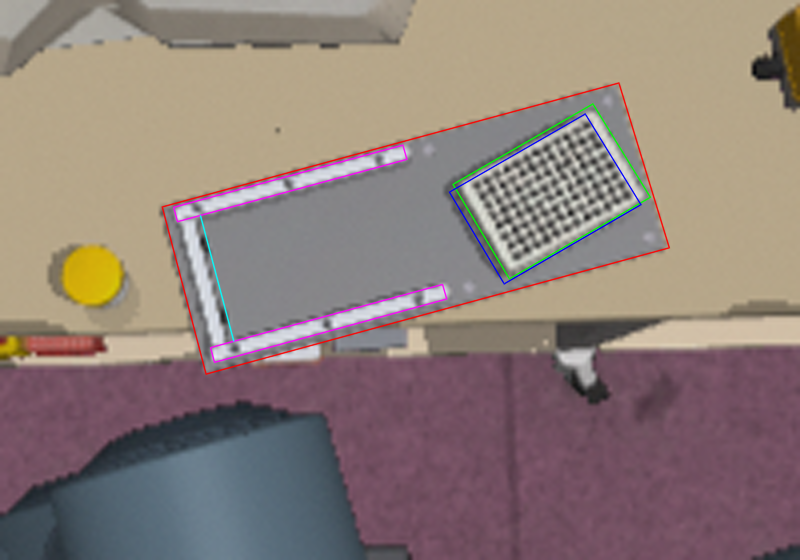

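View pics/ov_s.png

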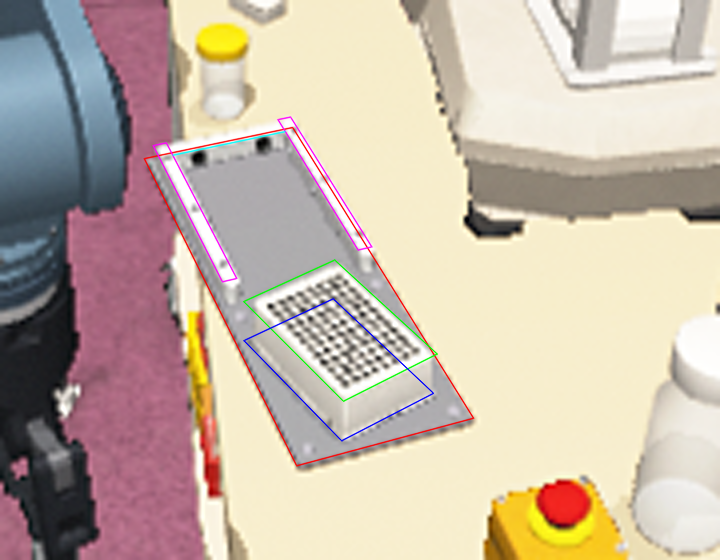

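Overlays show the deck, rails (magenta) and plate fit to within about a pixel (top: plate (377,199); side: (336,235)). The plate is yawed about +0.24 rad relative to the lane. Next I'll check the obstacles around the path.

```bash
python3 - <<'E'
from edge import *
L=[.4898,-.2575,.239]
for c in("top","side"):
    d=np.load(f"pics/{c}0.npy");K,T=cal(c)
    v,u=np.mgrid[:400,:640];q=np.stack([(u-K[0,2])/K[0,0]*d,(v-K[1,2])/K[1,1]*d,d],-1)
    W=(q-T[:3,3])@T[:3,:3]; l=lanecoord(L,W); z=W[...,2]
    ok=(d>0)
    for y0 in range(-250,300,50):
        m=ok&(l[...,1]>y0/1e3)&(l[...,1]<y0/1e3+.05)&(z>.04)&(z<.5)&(l[...,0]>.05)&(l[...,0]<.3)
        if m.sum():
            i=l[...,0][m].argmin(); print(c,y0,"min lane x",l[...,0][m][i].round(3),"z",z[m][i].round(3), m.sum(), np.percentile(z[m],[5,50,95]).round(2))
    m=ok&(np.abs(l[...,0])<.05)&(np.abs(l[...,1])<.1)&(z>.03);print("plate z",np.percentile(z[m],[50,90]))
E
```

```text
top -250 min lane x 0.05 z 0.046 837 [0.06 0.14 0.17]
top -200 min lane x 0.137 z 0.108 1666 [0.07 0.29 0.48]
top -150 min lane x 0.234 z 0.331 1595 [0.09 0.34 0.49]
top -100 min lane x 0.256 z 0.451 1166 [0.09 0.34 0.49]
top 0 min lane x 0.179 z 0.133 359 [0.14 0.15 0.16]
top 50 min lane x 0.124 z 0.136 1177 [0.14 0.18 0.47]
top 100 min lane x 0.126 z 0.137 1117 [0.15 0.17 0.22]
top 150 min lane x 0.14 z 0.137 1170 [0.14 0.18 0.44]
top 200 min lane x 0.154 z 0.136 1024 [0.14 0.17 0.45]
top 250 min lane x 0.168 z 0.133 668 [0.14 0.17 0.17]
plate z [0.04923916 0.05255503]
side -250 min lane x 0.052 z 0.11 5719 [0.08 0.29 0.48]
side -200 min lane x 0.142 z 0.075 1275 [0.15 0.34 0.49]
side -150 min lane x 0.236 z 0.49 823 [0.12 0.33 0.48]
side 0 min lane x 0.166 z 0.126 983 [0.06 0.14 0.16]
side 50 min lane x 0.126 z 0.136 2551 [0.07 0.21 0.48]
side 100 min lane x 0.128 z 0.134 461 [0.14 0.16 0.22]
side 150 min lane x 0.144 z 0.124 725 [0.14 0.2  0.47]
side 200 min lane x 0.157 z 0.133 648 [0.14 0.28 0.48]
side 250 min lane x 0.171 z 0.114 184 [0.15 0.16 0.17]
plate z [0.04798934 0.05065049]
```

```bash
cat > go.py <<'E'
import sys;from h import *
from scipy.spatial.transform import Rotation as R
L=[.4898,-.2575,.239]
def rel(x,y,z=None,verbose=True):
    s=get_state();w,a,b,c=s["ee_rot"];M=R.from_quat([a,b,c,w])
    t=np.r_[laneworld(L,x/1e3,y/1e3),s["eef_pos"][2] if z is None else z/1e3]
    d=M.inv().apply(t-np.array(s["eef_pos"]))*1e3
    Rz=np.array([[-np.sin(L[2]),np.cos(L[2]),0],[np.cos(L[2]),np.sin(L[2]),0],[0,0,-1]]).T
    rv=(M.inv()*R.from_matrix(Rz)).as_rotvec(degrees=True)
    print("t",s["time"],"lane mm",(lanecoord(L,s["eef_pos"])*1e3).round(1),"z",round(s["eef_pos"][2]*1e3,1),"shift",d.round(1),"rot",rv.round(2),"F",np.round(s["contact_force"],1),"open",round(s["opening"],4))
if __name__=="__main__": rel(*[float(v) for v in sys.argv[1:]])
E
python3 go.py -3 -115 180
```

```text
t 0.9 lane mm [-294.2 -272.6] z 231.3 shift [ 315.4 -100.8   51.3] rot [  0.    0.  -79.3] F [0.  0.7 0.4] open 0.0855
```

```bash
python3 -m jog '0.2 32 -10 5 0 0 0; 0.2 32 -10 5 0 0 0; 0.2 32 -10 5 0 0 0; 0.2 32 -10 5 0 0 0; 0.2 32 -10 5 0 0 0'
python3 -m jog '0.2 32 -10 5 0 0 0; 0.2 32 -10 5 0 0 0; 0.2 32 -10 5 0 0 0; 0.2 32 -10 5 0 0 0; 0.2 32 -10 5 0 0 0'
python3 -m jog '0.2 0 0 0 0 0 -8; 0.2 0 0 0 0 0 -8; 0.2 0 0 0 0 0 -8; 0.2 0 0 0 0 0 -8; 0.2 0 0 0 0 0 -8'
python3 -m jog '0.2 0 0 0 0 0 -8; 0.2 0 0 0 0 0 -8; 0.2 0 0 0 0 0 -8; 0.2 0 0 0 0 0 -8; 0.2 0 0 0 0 0 -7.3'
python3 go.py -3 -115 80
```

```text
time: 1.4
eef_pos: [0.3944, -0.4794, 0.2062]
ee_rot: [0.0, 0.977, 0.211, 0.0]
contact_force: [0.7, -0.5, -0.2]
opening: 0.0506
time: 1.9
eef_pos: [0.5196, -0.3677, 0.1812]
ee_rot: [0.0, 0.977, 0.211, 0.0]
contact_force: [0.1, 0.8, 0.2]
opening: 0.0516
time: 2.4
eef_pos: [0.5187, -0.3687, 0.1813]
ee_rot: [0.0, 0.845, 0.535, 0.0]
contact_force: [0.7, 0.2, -0.2]
opening: 0.0511
time: 2.9
eef_pos: [0.5186, -0.3687, 0.1813]
ee_rot: [0.0, 0.616, 0.788, 0.0]
contact_force: [-0.3, 0.3, -0.2]
opening: 0.0512
t 2.9 lane mm [   1.7 -114.9] z 181.3 shift [-1.000e-01 -4.700e+00  1.013e+02] rot [0.   0.   0.31] F [-0.3  0.3 -0.2] open 0.0512
```

```bash
python3 -m jog '0.2 0 -1 25 0 0 0.3; 0.2 0 -1 25 0 0 0; 0.2 0 -1 25 0 0 0; 0.2 0 -1 25 0 0 0; 0.2 0 -1 20 0 0 0'
cat > shot.py <<'E'
import sys;from edge import *
n=sys.argv[1]
for c in("top","side"):
    p,d=read_camera(c);cv2.imwrite(f"pics/{c}{n}.png",p[:,:,::-1]);np.save(f"pics/{c}{n}.npy",d)
a=cv2.imread(f"pics/top{n}.png")[150:250,270:430];b=cv2.imread(f"pics/side{n}.png")[170:290,270:430]
cv2.imwrite(f"pics/both{n}.png",np.hstack([cv2.resize(a,(400,250),interpolation=cv2.INTER_CUBIC),cv2.resize(b,(400,300),interpolation=cv2.INTER_CUBIC)[:250]]) if 0 else np.vstack([cv2.resize(a,(480,300),interpolation=cv2.INTER_CUBIC),cv2.resize(b,(480,360),interpolation=cv2.INTER_CUBIC)[:300]]))
E
python3 shot.py 1; python3 go.py -3 -115 25
```

```text
time: 3.4
eef_pos: [0.5133, -0.3695, 0.0597]
ee_rot: [-0.001, 0.62, 0.785, 0.0]
contact_force: [0.4, -0.3, -0.2]
opening: 0.051
t 3.5 lane mm [  -4.7 -112.7] z 57.8 shift [-2.5  1.9 32.8] rot [-0.2  -0.33 -0.31] F [0.4 0.6 0.3] open 0.0513
```

View pics/both1.png

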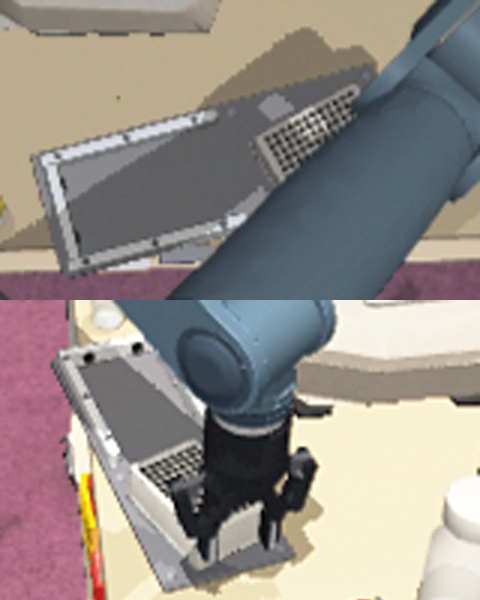

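```bash
python3 -m jog '0.2 0 1 12 0 0 0; 0.2 0 0 12 0 0 0; 0.2 0 0 8.5 0 0 0; 0.2 2 0 0 0 0 0; 0.2 3 0 0 0 0 0'
python3 go.py -4 -100 25;python3 -m jog '0.2 3 0 0 0 0 0; 0.2 3 0 0 0 0 0; 0.2 3 0 0 0 0 0; 0.2 3 0 0 0 0 0; 0.2 3 0 0 0 0 0'
python3 go.py -4 -90 25
```

```text
time: 4.0
eef_pos: [0.5136, -0.3648, 0.0288]
ee_rot: [0.0, 0.62, 0.785, 0.0]
contact_force: [-0.7, 0.5, 0.6]
opening: 0.0512
t 4.0 lane mm [  -2.2 -109.8] z 28.8 shift [ 9.8 -1.8  3.8] rot [ 0.   0.  -0.3] F [-0.7  0.5  0.6] open 0.0512
time: 4.5
eef_pos: [0.5101, -0.35, 0.029]
ee_rot: [0.0, 0.62, 0.785, 0.0]
contact_force: [-1.0, -0.5, -0.5]
opening: 0.0515
t 4.5 lane mm [ -2.2 -94.6] z 29.0 shift [ 4.6 -1.8  4. ] rot [ 0.01  0.01 -0.29] F [-1.  -0.5 -0.5] open 0.0515
```

```bash
python3 -m jog '0.2 2 0 3 0 0 -0.3; 0.2 2 0 0 0 0 0; 0.2 2 0 0 0 0 0; 0.2 2 0 0 0 0 0; 0.2 2 0 0 0 0 0'
python3 go.py -4 -90 25;python3 -m jog '0.2 2 0 0 0 0 0; 0.2 2 0 0 0 0 0; 0.2 2 0 0 0 0 0; 0.2 2 0 0 0 0 0; 0.2 2 0 0 0 0 0'
python3 go.py -4 -80 25;python3 shot.py 2
```

```text
time: 5.0
eef_pos: [0.5077, -0.3406, 0.0258]
ee_rot: [0.0, 0.618, 0.786, -0.0]
contact_force: [0.2, -1.4, -0.7]
opening: 0.051
t 5.0 lane mm [ -2.3 -84.9] z 25.8 shift [-5.1 -1.7  0.8] rot [ 0.    0.02 -0.  ] F [ 0.2 -1.4 -0.7] open 0.051
time: 5.5
eef_pos: [0.5053, -0.3306, 0.0258]
ee_rot: [0.0, 0.618, 0.786, -0.0]
contact_force: [0.6, -0.5, -1.4]
opening: 0.0515
t 5.5 lane mm [ -2.2 -74.7] z 25.8 shift [-5.3 -1.8  0.8] rot [0. 0. 0.] F [ 0.6 -0.5 -1.4] open 0.0515
```

View pics/both2.png

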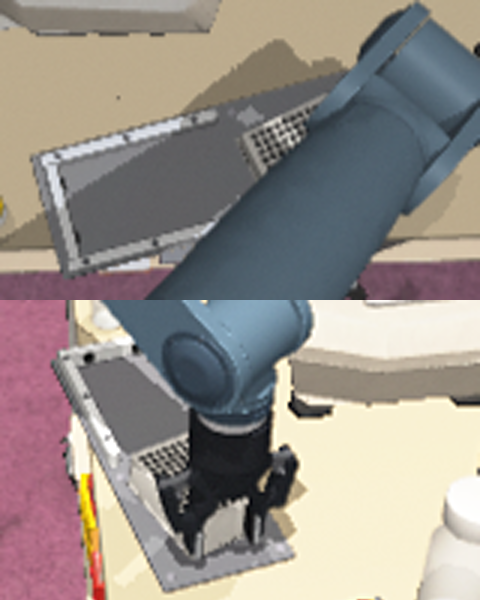

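```bash
python3 - <<'E'
from edge import *
L=[.4898,-.2575,.239]
i=cv2.imread("pics/top2.png")[180:220,330:400];cv2.imwrite("pics/z2.png",cv2.resize(i,None,fx=10,fy=10,interpolation=cv2.INTER_CUBIC))
E
```

```text
(no output)
```

View pics/z2.png

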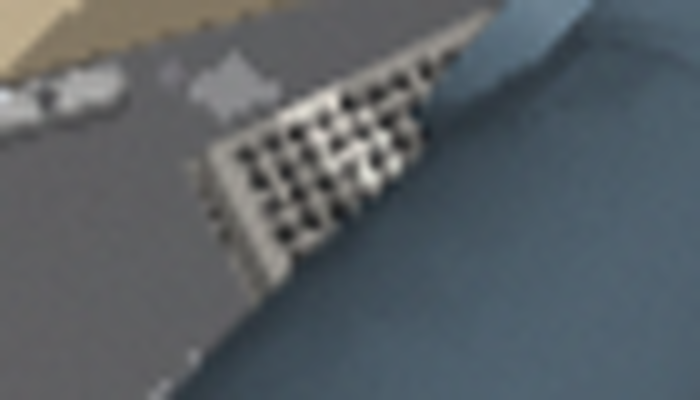

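```bash
python3 - <<'E'
from edge import *
L=[.4898,-.2575,.239]
q=onplane("top",(np.array([(210,148),(490,12),(272,280)])+.5)/10-.5+[330,180],.049)
l=lanecoord(L,q)*1e3;print(l.round(1)); d=l[0]-l[1];print("yaw",np.arctan2(-d[0],d[1]))
d=l[2]-l[0];print("yaw front",np.arctan2(-d[1],-d[0]))
E
```

```text
[[ 25.7  73. ]
 [ 44.1 -23.8]
 [-19.6  65.8]]
yaw 0.18779075907143133
yaw front 0.1581778555109421
```

```bash
python3 -m jog '0.2 2 0 0 0 0 0; 0.2 2 0 0 0 0 0; 0.2 2 0 0 0 0 0; 0.2 2 0 0 0 0 0; 0.2 2 0 0 0 0 0'
python3 go.py -4 -80 25;python3 shot.py 3;  python3 - <<'E'
from edge import *
i=cv2.imread("pics/top3.png")[180:220,330:400];i=cv2.resize(i,None,fx=10,fy=10,interpolation=cv2.INTER_CUBIC)
j=cv2.imread("pics/side3.png")[220:270,290:370];j=cv2.resize(j,(640,400),interpolation=cv2.INTER_CUBIC)
cv2.imwrite("pics/z3.png",i);cv2.imwrite("pics/zs3.png",j)
E
```

```text
time: 6.1
eef_pos: [0.503, -0.321, 0.0259]
ee_rot: [0.0, 0.618, 0.786, -0.0]
contact_force: [0.0, -1.7, -0.4]
opening: 0.0511
t 6.1 lane mm [ -2.2 -64.8] z 25.9 shift [-15.2  -1.8   0.9] rot [0.   0.01 0.  ] F [ 0.  -1.7 -0.4] open 0.0511
```

View pics/z3.png

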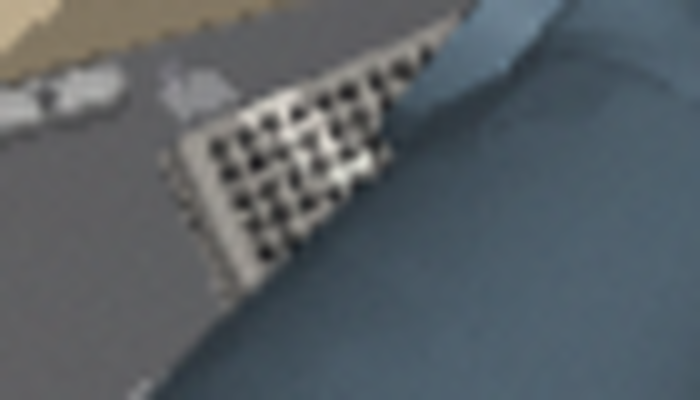

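View pics/zs3.png

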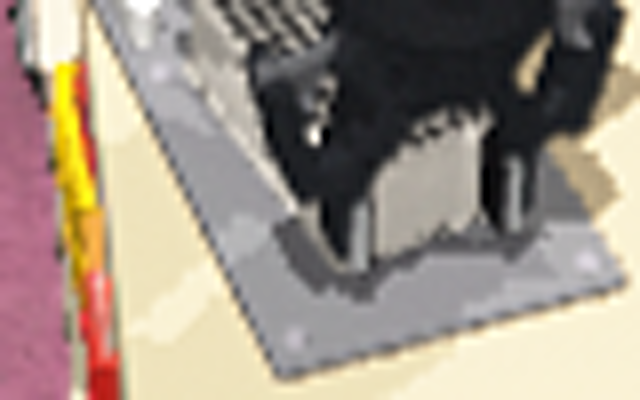

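```bash
python3 - <<'E'
from edge import *
L=[.4898,-.2575,.239]
q=onplane("top",(np.array([(180,133),(450,15),(245,290)])+.5)/10-.5+[330,180],.049)
l=lanecoord(L,q)*1e3;print(l.round(1)); d=l[0]-l[1];print("yaw",np.arctan2(-d[0],d[1]))
d=l[2]-l[0];print("yaw front",np.arctan2(-d[1],-d[0]))
q=onplane("top",(np.array([(0,105),(120,72)])+.5)/10-.5+[330,180],.028)
l=lanecoord(L,q)*1e3;print(l.round(1))
q=onplane("side",(np.array([(345,265),(527,235)])+.5)/8-.5+[290,220],.010)
l=lanecoord(L,q)*1e3;print(l.round(1))
E
```

```text
[[ 32.8  80.7]
 [ 46.5 -11.4]
 [-20.4  74.7]]
yaw 0.1477718411459021
yaw front 0.11247341003423142
[[ 59.7 131.6]
 [ 59.8  91.8]]
[[-27.1 -51.5]
 [ 42.8 -60. ]]
```

```bash
python3 -m jog '0.2 -8 0 0 0 0 0; 0.2 -4 0 -20 0 0 0; 0.2 0 0 -30 0 0 0; 0.2 20 0 -20 0 0 0; 0.2 30 0 0 0 0 0'
python3 go.py 0 120 30
python3 -m jog '0.2 35 0 0 0 0 0; 0.2 35 0 0 0 0 0; 0.2 35 0 0 0 0 0; 0.2 35 0 0 0 0 0; 0.2 10 0 0 0 0 0'
python3 shot.py 4;python3 go.py 0 120 30
```

```text
time: 6.7
eef_pos: [0.4963, -0.2869, 0.0999]
ee_rot: [0.004, 0.619, 0.786, -0.0]
contact_force: [-0.3, 0.8, -0.2]
opening: 0.0513
t 6.7 lane mm [ -0.6 -30.1] z 99.9 shift [150.5  -0.   68.9] rot [ 0.27  0.36 -0.11] F [-0.3  0.8 -0.2] open 0.0513
time: 7.2
eef_pos: [0.4574, -0.1359, 0.0953]
ee_rot: [-0.001, 0.617, 0.787, 0.0]
contact_force: [0.0, -1.0, -0.2]
opening: 0.0511
t 7.3 lane mm [ -2.1 123.9] z 95.8 shift [-3.9  2.1 65.8] rot [ 0.   -0.01  0.1 ] F [-0.4 -0.9 -0.3] open 0.0515
```

View pics/both4.png

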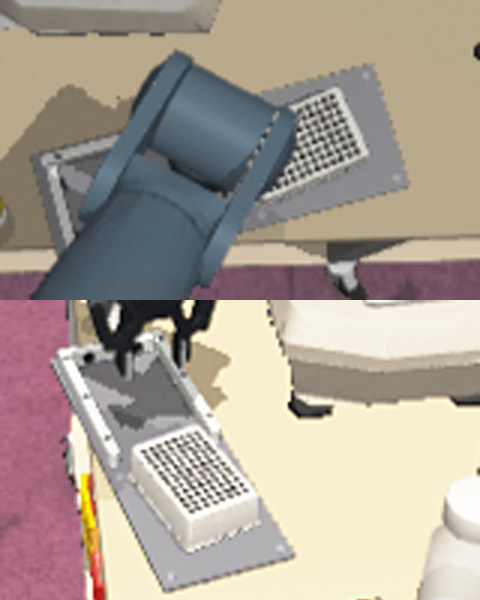

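```bash
python3 - <<'E'
from edge import *
L=[.4898,-.2575,.239];l=laneworld(L,0,.015);p=[*l,.37]
draw("side","4",L,p,"pics/ov4.png",o=(270,170),wh=(140,120))
i=load("4")
for r in(2.,3.):
  for fr in(False,True):
    v=edgefit(i,PLATE,{"side":TOP4+[(0,1)]},p,["side"],rng=r,free=fr);print(r,fr,v.round(4),lanecoord(L,v[:2])*1e3,v[2]-L[2])
E
```

```text
side (4, 5) med 0.26 sd 0.12
   side (5, 6) med 0.54 sd 0.56
   side (6, 7) med 0.43 sd 0.08
   side (7, 4) med 0.15 sd 0.14
   side (0, 1) med 0.04 sd 0.23
2.0 False [ 0.4901 -0.2408  0.3749] [ 4.19188453 16.14380691] 0.13593185945937514
   side (4, 5) med 0.10 sd 0.08
   side (5, 6) med -0.01 sd 0.13
   side (6, 7) med 0.01 sd 0.06
   side (7, 4) med -0.01 sd 0.26
   side (0, 1) med -0.10 sd 0.22
2.0 True [ 0.4857 -0.2435  0.3808 -0.0058 -0.0017] [-0.6563912  14.55810576] 0.14178425954345847
   side (4, 5) med 0.25 sd 0.13
   side (5, 6) med 0.54 sd 0.56
   side (6, 7) med 0.43 sd 0.08
   side (7, 4) med 0.16 sd 0.14
   side (0, 1) med 0.05 sd 0.23
3.0 False [ 0.49   -0.2408  0.375 ] [ 4.1866866  16.14918907] 0.13600017536853226
   side (4, 5) med 0.09 sd 0.09
   side (5, 6) med -0.00 sd 0.12
   side (6, 7) med 0.01 sd 0.06
   side (7, 4) med 0.01 sd 0.10
   side (0, 1) med -0.12 sd 0.23
3.0 True [ 0.4887 -0.2423  0.3831 -0.009  -0.0017] [ 2.50844477 14.99469154] 0.14407834003163306
```

View pics/ov4.png

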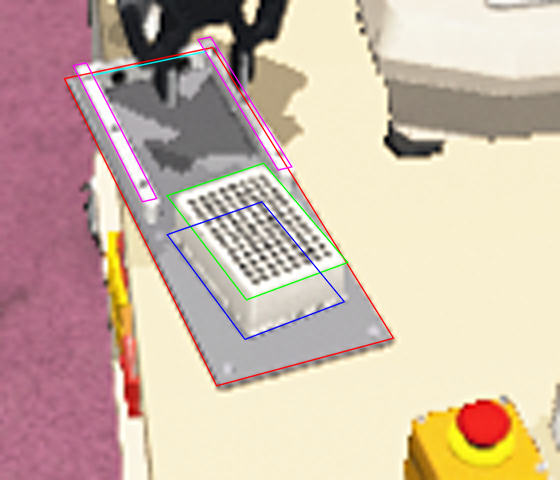

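```bash
python3 -m jog '0.2 -8 3 15 0 0 0; 0.2 0 0 20 0 0 0; 0.2 0 0 20 0 0 0; 0.2 0 0 12 0 0 0; 0.2 0 0 0 0 0 0'
python3 go.py 0 100 28;  python3 -m jog '0.2 -3 0 0 0 0 0; 0.2 -3 0 0 0 0 0; 0.2 -3 0 0 0 0 0; 0.2 -3 0 0 0 0 0; 0.2 -3 0 0 0 0 0'
python3 go.py 0 100 28;python3 -m jog '0.2 -2 0 0 0 0 0; 0.2 -2 0 0 0 0 0; 0.2 -2 0 0 0 0 0; 0.2 -2 0 0 0 0 0; 0.2 -2 0 0 0 0 0'; python3 go.py 0 70 28
```

```text
time: 7.8
eef_pos: [0.4625, -0.1458, 0.0273]
ee_rot: [-0.002, 0.618, 0.786, -0.0]
contact_force: [-0.4, -0.6, 0.9]
opening: 0.0513
t 7.8 lane mm [-1.00e-01  1.15e+02] z 27.3 shift [-15.    0.1  -0.8] rot [-0.14 -0.13 -0.06] F [-0.4 -0.6  0.9] open 0.0513
time: 8.3
eef_pos: [0.4672, -0.1605, 0.0292]
ee_rot: [0.0, 0.618, 0.786, 0.0]
contact_force: [-0.3, 1.0, -0.4]
opening: 0.0509
t 8.3 lane mm [ 1.  99.6] z 29.2 shift [ 0.4 -1.   1.2] rot [0.03 0.04 0.  ] F [-0.3  1.  -0.4] open 0.0509
time: 8.8
eef_pos: [0.4692, -0.1696, 0.0288]
ee_rot: [-0.0, 0.618, 0.786, 0.0]
contact_force: [0.4, 1.8, 0.6]
opening: 0.0512
t 8.8 lane mm [ 0.8 90.3] z 28.8 shift [-20.3  -0.8   0.7] rot [-0.   -0.03  0.02] F [0.4 1.8 0.6] open 0.0512
```

```bash
python3 -m jog '0.2 -3 0 0 0 0 0; 0.2 -3 0 0 0 0 0; 0.2 -3 0 0 0 0 0; 0.2 -3 0 0 0 0 0; 0.2 -2 0 0 0 0 0'
python3 -m jog '0.2 -3 0 0 0 0 0; 0.2 -3 0 0 0 0 0; 0.2 -3 0 0 0 0 0; 0.2 -2 0 0 0 0 0; 0.2 0 0 0 0 0 0'
python3 go.py 0 70 28;python3 shot.py 5; python3 - <<'E'
from edge import *
L=[.4898,-.2575,.239];l=laneworld(L,0.002,-.0115);p=[*l,.26]
draw("side","5",L,p,"pics/ov5.png",o=(270,170),wh=(140,120))
i=load("5")
for r in(2.,3.):
  for fr in(False,True):
    v=edgefit(i,PLATE,{"side":[(4,5),(5,6),(7,4)]+[(0,1)]},p,["side"],rng=r,free=fr,verbose=False);print(r,fr,v.round(4),lanecoord(L,v[:2])*1e3,v[2]-L[2])
E
```

```text
time: 9.3
eef_pos: [0.4726, -0.1837, 0.0288]
ee_rot: [0.0, 0.618, 0.786, -0.0]
contact_force: [-0.8, 2.2, 1.3]
opening: 0.0517
time: 9.8
eef_pos: [0.4752, -0.1946, 0.0288]
ee_rot: [0.0, 0.618, 0.786, -0.0]
contact_force: [-0.5, 0.3, -0.2]
opening: 0.0514
t 9.8 lane mm [ 0.7 64.6] z 28.8 shift [ 5.4 -0.7  0.8] rot [-0.    0.04 -0.01] F [-0.5  0.3 -0.2] open 0.0514
2.0 False [ 0.4954 -0.2653  0.25  ] [ 3.56416021 -8.87058771] 0.01101519342159274edge.py:24: RuntimeWarning: invalid value encountered in scalar divide
  off=np.array([np.sum(s*(r**4))/np.sum(r**4) for r in np.where(np.abs(np.arange(len(s))[None]-i[:,None])<=4,gr,0)])
Traceback (most recent call last):
  File "edge.py", line 28, in edgefit
    v=least_squares(res,v,loss="soft_l1",f_scale=.3,x_scale=[.01,.01,.05]+([.002,.002] if free else [])).x
      ~~~~~~~~~~~~~^^^^^^^^^^^^^^^^^^^^^^^^^^^^^^^^^^^^^^^^^^^^^^^^^^^^^^^^^^^^^^^^^^^^^^^^^^^^^^^^^^^^^
ValueError: Residuals are not finite in the initial point.
```

View pics/ov5.png

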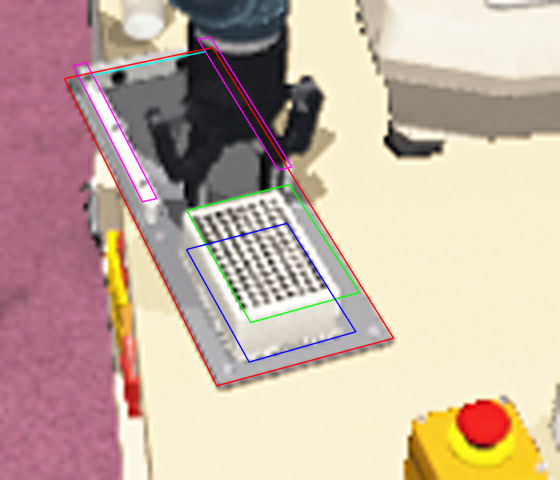

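View pics/both5.png

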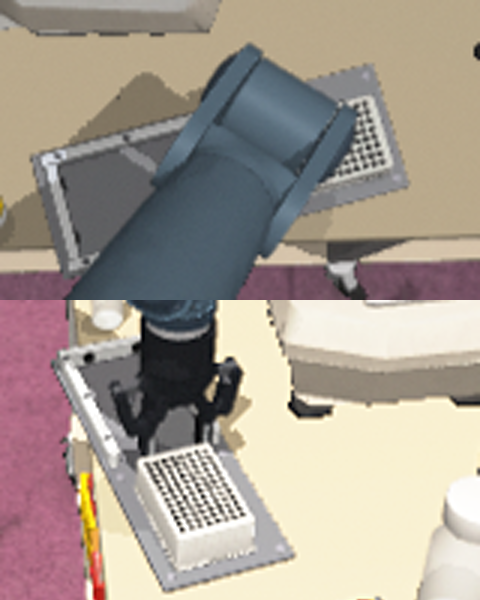

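```bash
python3 -m jog '0.2 8 0 0 0 0 0; 0.2 12 0 -10 0 0 0; 0.2 20 0 -20 0 0 0; 0.2 20 0 -25 0 0 0; 0.2 20 0 -25 0 0 0'
python3 go.py 0 125 100;python3 shot.py 6; python3 - <<'E'
from edge import *
j=cv2.imread("pics/side6.png")[210:265,300:370];j=cv2.resize(j,None,fx=11,fy=10,interpolation=cv2.INTER_CUBIC);cv2.imwrite("pics/zs6.png",j)
j=cv2.imread("pics/top6.png")[170:225,340:410];j=cv2.resize(j,None,fx=11,fy=10,interpolation=cv2.INTER_CUBIC);cv2.imwrite("pics/zt6.png",j)
E
```

```text
time: 10.4
eef_pos: [0.4554, -0.1151, 0.1092]
ee_rot: [-0.0, 0.618, 0.786, -0.0]
contact_force: [0.7, -0.6, 0.1]
opening: 0.0517
t 10.4 lane mm [  0.3 146.6] z 109.2 shift [-21.6  -0.3   9.2] rot [-0.05 -0.03 -0.  ] F [ 0.7 -0.6  0.1] open 0.0517
```

View pics/zs6.png

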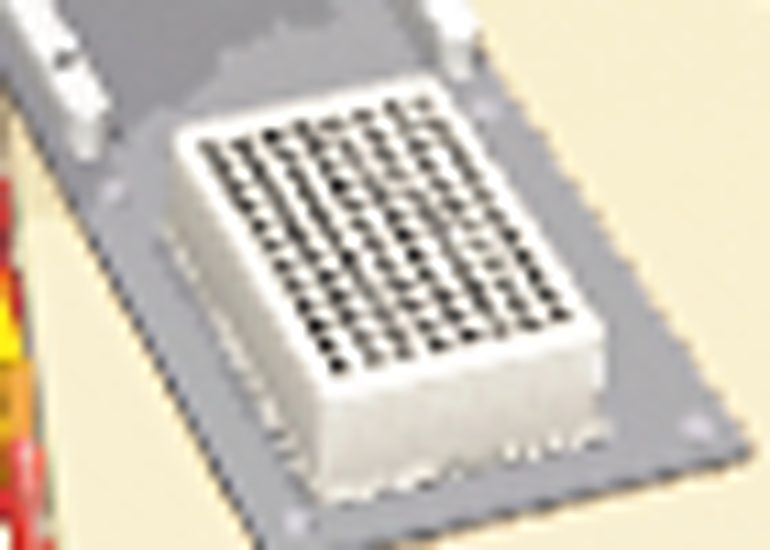

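View pics/zt6.png

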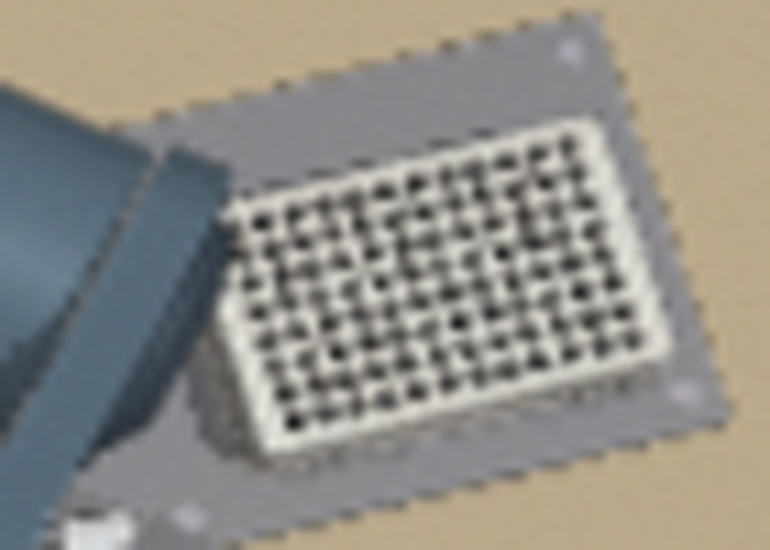

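```bash
python3 - <<'E'
from edge import *
L=[.4898,-.2575,.239]
def f(c,l,o,z): 
    l=(np.array(l)+.5)/[11,10]-.5+o; return (lanecoord(L,onplane(c,l,z))*1e3).round(1)
o=[300,210]
a=f("side",[(178,135),(430,80),(603,325),(322,390)],o,.049);print("side rim",a.tolist(),a.mean(0))
s=f("side",[(108,188),(490,108),(697,425),(298,522)],o,.008);print("side screws",s.tolist(),s.mean(0))
r=f("side",[(98,118),(462,38)],o,.028);print("side rail nose",r.tolist())
o=[340,170]
b=f("top",[(272,452),(602,120),(668,355)],o,.049);print("top rim",b.tolist(),(b[0]+b[1])/2)
s=f("top",[(570,52),(685,390),(190,517)],o,.008);print("top screws",s.tolist(),(s[0]+s[2])/2)
e=f("top",[(600,10),(730,412)],o,.008);print("top deck rear corners",e.tolist())
for q in(a[[0,3]],a[[1,2]],b[[0,2]]): d=q[0]-q[1];print("yaw",np.arctan2(-d[0],d[1]))
E
```

```text
side rim [[-45.1, 48.1], [30.8, 48.3], [33.4, -67.6], [-46.4, -67.2]] [-6.825 -9.6  ]
side screws [[-57.0, 74.0], [61.4, 72.5], [59.5, -77.5], [-56.2, -77.6]] [ 1.925 -2.15 ]
side rail nose [[-56.1, 85.2], [57.2, 86.2]]
top rim [[-47.5, 49.4], [28.5, -70.6], [-47.9, -67.1]] [ -9.5 -10.6]
top screws [[58.2, -76.8], [-56.8, -77.3], [-58.1, 73.2]] [ 0.05 -1.8 ]
top deck rear corners [[69.2, -89.3], [-67.1, -87.8]]
yaw -0.011274457216532075
yaw 0.022429370022624802
yaw -0.003433462902801968
```

The plate is now square (yaw ≈0) but about 9 mm towards the robot: rim corners are at side (316,223)-(329,249), with its centre at lane x≈-9, y≈-9. I'll push it sideways from the near side with both fingers flush.

```bash
python3 -m jog '0.2 -30 0 0 0 0 0; 0.2 -30 -20 0 0 0 0; 0.2 -30 -30 0 0 0 0; 0.2 -30 -30 0 0 0 0; 0.2 -30 -10 0 0 0 0'
python3 -m jog '0.2 0 0 0 0 0 8; 0.2 0 0 0 0 0 8; 0.2 0 0 0 0 0 8; 0.2 0 0 0 0 0 8; 0.2 0 0 0 0 0 8'
python3 -m jog '0.2 0 0 0 0 0 8; 0.2 0 0 0 0 0 8; 0.2 0 0 0 0 0 8; 0.2 0 0 0 0 0 8; 0.2 0 0 0 0 0 8'
python3 -m jog '0.2 0 0 0 0 0 8; 0.2 0 0 0 0 0 2; 0.2 0 0 0 0 0 0; 0.2 0 0 0 0 0 0; 0.2 0 0 0 0 0 0'
python3 go.py -88 -9 25
```

```text
time: 11.0
eef_pos: [0.4019, -0.2845, 0.1074]
ee_rot: [-0.001, 0.618, 0.786, -0.0]
contact_force: [1.1, 0.5, -0.1]
opening: 0.0514
time: 11.5
eef_pos: [0.4037, -0.2833, 0.1076]
ee_rot: [-0.001, 0.851, 0.525, -0.0]
contact_force: [-0.4, 0.0, 0.4]
opening: 0.0512
time: 12.0
eef_pos: [0.4037, -0.2833, 0.1076]
ee_rot: [-0.001, 0.979, 0.202, -0.0]
contact_force: [-0.3, -0.1, 0.8]
opening: 0.0512
time: 12.5
eef_pos: [0.4041, -0.2833, 0.1084]
ee_rot: [-0.0, 0.993, 0.119, -0.0]
contact_force: [0.2, -0.0, -0.9]
opening: 0.0512
t 12.5 lane mm [-89.4  -4.8] z 108.4 shift [ 1.4  4.2 83.4] rot [-3.000e-02 -0.000e+00 -8.997e+01] F [ 0.2 -0.  -0.9] open 0.0512
```

```bash
python3 -m jog '0.2 0 4 20 0 0 0; 0.2 0 0 25 0 0 0; 0.2 0 0 25 0 0 0; 0.2 0 0 12 0 0 0; 0.2 0 0 0 0 0 0'
python3 go.py -62 -9 25
python3 -m jog '0.2 4 0 0 0 0 0; 0.2 4 0 0 0 0 0; 0.2 4 0 0 0 0 0; 0.2 4 0 0 0 0 0; 0.2 4 0 0 0 0 0'
python3 go.py -55 -9 25
```

```text
time: 13.0
eef_pos: [0.4042, -0.2861, 0.0251]
ee_rot: [-0.002, 0.993, 0.119, -0.001]
contact_force: [-0.6, 0.1, 0.2]
opening: 0.0513
t 13.0 lane mm [-90.   -7.6] z 25.1 shift [28.   1.5  0.1] rot [-2.400e-01 -7.000e-02 -8.999e+01] F [-0.6  0.1  0.2] open 0.0513
time: 13.5
eef_pos: [0.4253, -0.2826, 0.0273]
ee_rot: [0.0, 0.993, 0.119, 0.0]
contact_force: [-0.2, 0.3, -0.1]
opening: 0.0511
t 13.5 lane mm [-68.6  -9.1] z 27.3 shift [13.6 -0.1  2.3] rot [ 6.000e-02  1.000e-02 -8.998e+01] F [-0.2  0.3 -0.1] open 0.0511
```

Need TCP x ≈ -53.5.

```bash
python3 -m jog '0.2 3 0 0 0 0 0; 0.2 3 0 0 0 0 0; 0.2 3 0 0 0 0 0; 0.2 3 0 0 0 0 0; 0.2 2.5 0 0 0 0 0'
python3 go.py -53.5 -9
python3 -m jog '0.2 0 0 0 0 0 0; 0.2 0 0 0 0 0 0; 0.2 0 0 0 0 0 0; 0.2 0 0 0 0 0 0; 0.2 0 0 0 0 0 0'
python3 go.py -53.5 -9; python3 shot.py 7; python3 - <<'E'
from edge import *
j=cv2.imread("pics/side7.png")[210:265,300:370];j=cv2.resize(j,None,fx=11,fy=10,interpolation=cv2.INTER_CUBIC);cv2.imwrite("pics/zs7.png",j)
j=cv2.imread("pics/top7.png")[170:225,340:410];j=cv2.resize(j,None,fx=11,fy=10,interpolation=cv2.INTER_CUBIC);cv2.imwrite("pics/zt7.png",j)
E
```

```text
time: 14.0
eef_pos: [0.4387, -0.2791, 0.0268]
ee_rot: [-0.0, 0.993, 0.119, -0.0]
contact_force: [-2.9, -0.5, 1.5]
opening: 0.0513
t 14.0 lane mm [-54.8  -8.9] z 26.8 shift [ 1.3  0.1 -0. ] rot [-4.000e-02  2.000e-02 -8.999e+01] F [-2.9 -0.5  1.5] open 0.0513
time: 14.5
eef_pos: [0.4387, -0.2791, 0.0268]
ee_rot: [-0.0, 0.993, 0.119, 0.0]
contact_force: [0.4, 1.3, 0.7]
opening: 0.051
t 14.5 lane mm [-54.7  -8.9] z 26.8 shift [1.2 0.1 0. ] rot [ 1.e-02 -1.e-02 -9.e+01] F [0.4 1.3 0.7] open 0.051
```

View pics/zs7.png

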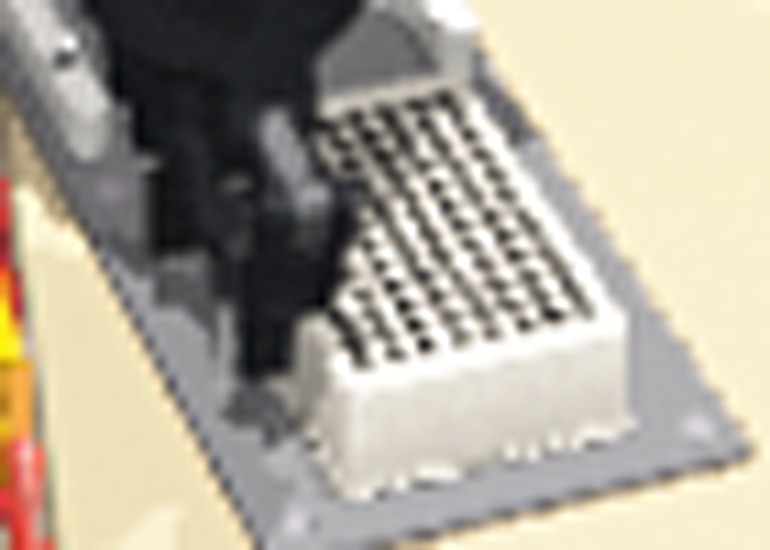

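View pics/zt7.png

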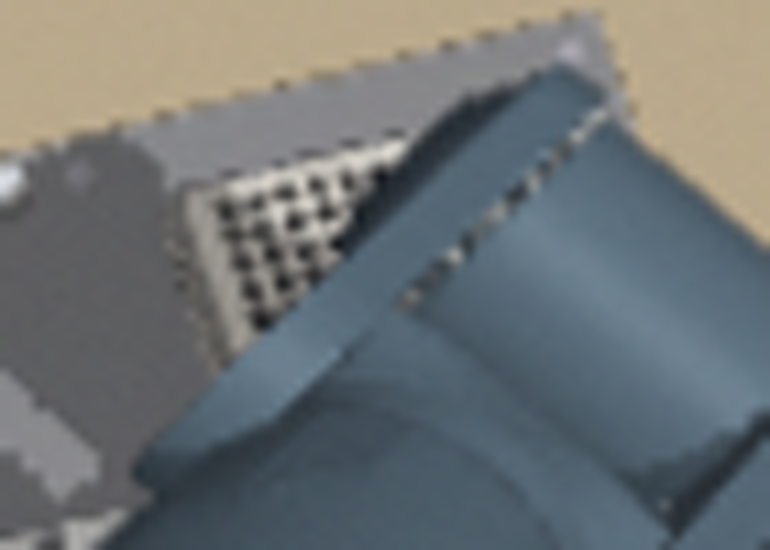

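```bash
python3 - <<'E'
from edge import *
L=[.4898,-.2575,.239]
def f(c,l,o,z): 
    l=(np.array(l)+.5)/[11,10]-.5+o; return (lanecoord(L,onplane(c,l,z))*1e3).round(1)
print(f("side",[(460,88),(627,322),(345,386)],[300,210],.049).tolist())
print(f("top",[(185,198),(400,138)],[340,170],.049).tolist())
E
```

```text
[[37.4, 42.0], [39.9, -68.6], [-40.2, -67.8]]
[[36.2, 51.0], [38.3, -13.4]]
```

```bash
python3 -m jog '0.2 1.5 0 0 0 0 0; 0.2 0 0 0 0 0 0; 0.2 0 0 0 0 0 0; 0.2 -6 0 0 0 0 0; 0.2 -12 0 0 0 0 0'
python3 -m jog '0.2 -12 0 0 0 0 0; 0.2 0 0 -25 0 0 0; 0.2 0 0 -30 0 0 0; 0.2 0 0 -30 0 0 0; 0.2 0 0 0 0 0 0'
python3 shot.py 8; python3 - <<'E'
from edge import *
j=cv2.imread("pics/side8.png")[210:265,300:370];j=cv2.resize(j,None,fx=11,fy=10,interpolation=cv2.INTER_CUBIC);cv2.imwrite("pics/zs8.png",j)
E
python3 go.py 0 -115 100
```

```text
time: 15.1
eef_pos: [0.4226, -0.2831, 0.0269]
ee_rot: [0.0, 0.993, 0.12, 0.0]
contact_force: [0.2, 0.3, -0.9]
opening: 0.0511
time: 15.6
eef_pos: [0.4124, -0.2884, 0.1162]
ee_rot: [0.004, 0.993, 0.119, 0.003]
contact_force: [-0.5, -0.3, 1.3]
opening: 0.0514
t 15.7 lane mm [-83.8  -9.2] z 112.2 shift [ 83.8 105.7  12.4] rot [ 8.000e-02  2.000e-02 -9.004e+01] F [-0.1 -0.2 -0.8] open 0.051
```

View pics/zs8.png

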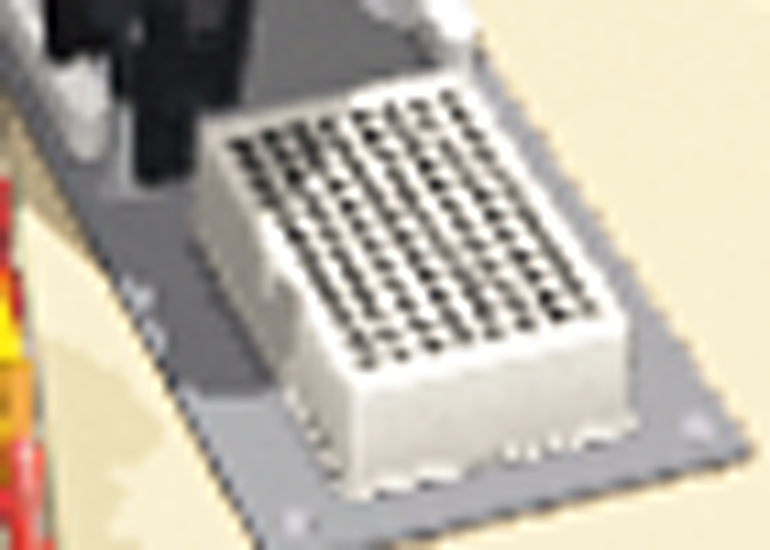

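```bash
python3 - <<'E'
from edge import *
L=[.4898,-.2575,.239]
def f(c,l,o,z): 
    l=(np.array(l)+.5)/[11,10]-.5+o; return (lanecoord(L,onplane(c,l,z))*1e3).round(1)
a=f("side",[(205,128),(462,75),(628,322),(350,385)],[300,210],.049);print(a.tolist(),a.mean(0))
for q in(a[[0,3]],a[[1,2]]): d=q[0]-q[1];print("yaw",np.arctan2(-d[0],d[1]))
E
python3 -m jog '0.2 0 40 0 0 0 0; 0.2 20 40 0 0 0 0; 0.2 30 25 0 0 0 0; 0.2 34 0 0 0 0 0; 0.2 0 0 0 0 0 0'
python3 -m jog '0.2 0 0 0 0 0 -8; 0.2 0 0 0 0 0 -8; 0.2 0 0 0 0 0 -8; 0.2 0 0 0 0 0 -8; 0.2 0 0 0 0 0 -8'
python3 -m jog '0.2 0 0 0 0 0 -8; 0.2 0 0 0 0 0 -8; 0.2 0 0 0 0 0 -8; 0.2 0 0 0 0 0 -8; 0.2 0 0 0 0 0 -8'
python3 -m jog '0.2 0 0 0 0 0 -8; 0.2 0 0 0 0 0 -2; 0.2 0 0 0 0 0 0; 0.2 0 0 0 0 0 0; 0.2 0 0 0 0 0 0'
python3 go.py 0.5 -110 26
```

```text
[[-36.9, 48.6], [40.3, 47.5], [40.2, -68.6], [-38.8, -67.8]] [  1.2   -10.075]
yaw -0.016321574578456517
yaw -0.0008613262297206198
time: 16.2
eef_pos: [0.519, -0.3672, 0.1097]
ee_rot: [-0.001, 0.993, 0.12, -0.0]
contact_force: [-2.1, 0.3, -0.7]
opening: 0.0516
time: 16.7
eef_pos: [0.5157, -0.3672, 0.1098]
ee_rot: [-0.002, 0.891, 0.454, -0.001]
contact_force: [-0.0, -0.2, 0.8]
opening: 0.0514
time: 17.2
eef_pos: [0.5157, -0.3672, 0.1098]
ee_rot: [-0.002, 0.682, 0.731, -0.0]
contact_force: [0.1, 0.4, 0.4]
opening: 0.0512
time: 17.7
eef_pos: [0.5169, -0.3677, 0.1111]
ee_rot: [-0.001, 0.618, 0.786, 0.0]
contact_force: [-0.7, -0.3, 0.1]
opening: 0.0509
t 17.7 lane mm [   0.2 -113.5] z 111.1 shift [ 3.4  0.3 85.1] rot [-0.04 -0.06 -0.04] F [-0.7 -0.3  0.1] open 0.0509
```

```bash
python3 -m jog '0.2 0 0 22 0 0 0; 0.2 0 0 25 0 0 0; 0.2 0 0 25 0 0 0; 0.2 0 0 12 0 0 0; 0.2 0 0 0 0 0 0'
python3 go.py 0.5 -88 26
python3 -m jog '0.2 5 0 0 0 0 0; 0.2 5 0 0 0 0 0; 0.2 5 0 0 0 0 0; 0.2 5 0 0 0 0 0; 0.2 3 0 0 0 0 0'
python3 go.py 0.5 -80 26
python3 -m jog '0.2 3 0 0 0 0 0; 0.2 3 0 0 0 0 0; 0.2 3 0 0 0 0 0; 0.2 3 0 0 0 0 0; 0.2 3 0 0 0 0 0'
python3 go.py 0.5 -80 26
python3 -m jog '0.2 4 0 0 0 0 0; 0.2 4 0 0 0 0 0; 0.2 4 0 0 0 0 0; 0.2 4 0 0 0 0 0; 0.2 3 0 0 0 0 0'
python3 go.py 0.5 -80 26
```

```text
time: 18.2
eef_pos: [0.5163, -0.3668, 0.0256]
ee_rot: [-0.002, 0.618, 0.786, 0.0]
contact_force: [-0.4, 0.1, -0.9]
opening: 0.0513
t 18.2 lane mm [  -0.2 -112.4] z 25.6 shift [24.4  0.7 -0.3] rot [-0.13 -0.21 -0.01] F [-0.4  0.1 -0.9] open 0.0513
time: 18.7
eef_pos: [0.5121, -0.3451, 0.0283]
ee_rot: [0.0, 0.618, 0.787, -0.0]
contact_force: [0.5, 0.2, 0.3]
opening: 0.0514
t 18.7 lane mm [  1.  -90.4] z 28.3 shift [10.4 -0.5  2.3] rot [0.02 0.03 0.03] F [0.5 0.2 0.3] open 0.0514
time: 19.2
eef_pos: [0.5086, -0.3311, 0.0279]
ee_rot: [0.0, 0.618, 0.786, -0.0]
contact_force: [0.0, -0.9, 0.1]
opening: 0.0508
t 19.2 lane mm [  0.8 -76. ] z 27.9 shift [-4.  -0.3  1.9] rot [ 0.01  0.03 -0.  ] F [ 0.  -0.9  0.1] open 0.0508
time: 19.7
eef_pos: [0.504, -0.3123, 0.0279]
ee_rot: [0.0, 0.618, 0.786, -0.0]
contact_force: [0.3, -1.8, 0.4]
opening: 0.0512
t 19.7 lane mm [  0.9 -56.6] z 27.9 shift [-23.4  -0.4   1.9] rot [0.01 0.02 0.01] F [ 0.3 -1.8  0.4] open 0.0512
```

```bash
python3 shot.py 9; python3 - <<'E'
from edge import *
j=cv2.imread("pics/side9.png")[195:250,290:360];j=cv2.resize(j,None,fx=11,fy=10,interpolation=cv2.INTER_CUBIC);cv2.imwrite("pics/zs9.png",j)
j=cv2.imread("pics/top9.png")[175:230,330:400];j=cv2.resize(j,None,fx=11,fy=10,interpolation=cv2.INTER_CUBIC);cv2.imwrite("pics/zt9.png",j)
E
```

```text
(no output)
```

View pics/zs9.png

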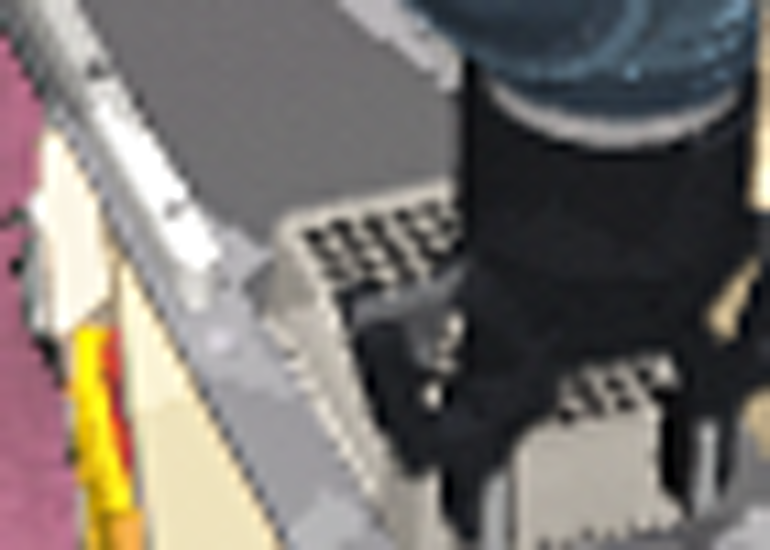

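View pics/zt9.png

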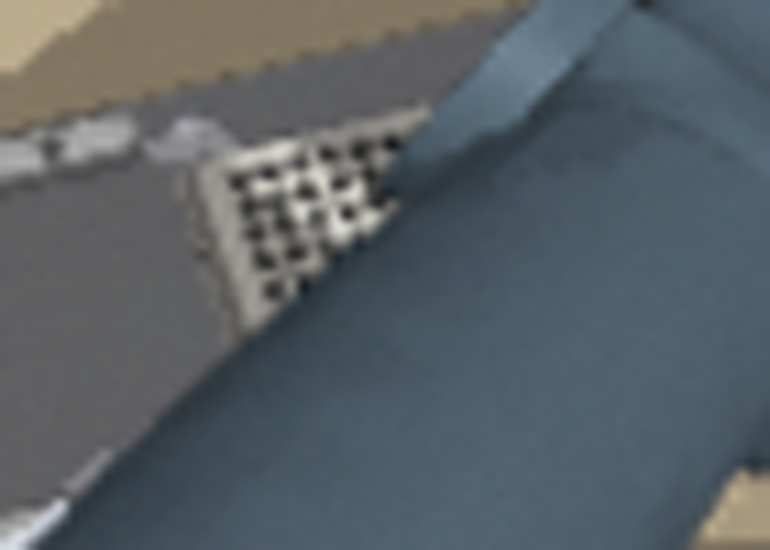

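```bash
python3 - <<'E'
from edge import *
L=[.4898,-.2575,.239]
def f(c,l,o,z): 
    l=(np.array(l)+.5)/[11,10]-.5+o; return (lanecoord(L,onplane(c,l,z))*1e3).round(1)
a=f("top",[(203,160),(425,107),(240,330)],[330,175],.049);print(a.tolist())
d=a[0]-a[1];print("yaw",np.arctan2(-d[0],d[1]));d=a[2]-a[0];print("yaw front",np.arctan2(-d[1],-d[0]))
print(f("side",[(280,215)],[290,195],.049), f("side",[(260,320),(385,505)],[290,195],.010).tolist(),f("top",[(0,180),(130,148)],[330,175],.028),f("side",[(215,255)],[290,195],.028))
E
```

```text
[[39.5, 77.4], [38.9, 11.6], [-15.2, 82.0]]
yaw -0.009118288317195486
yaw front -0.08389766139621076
[[-36.2  79.6]] [[-43.6, 75.9], [-38.6, -13.6]] [[ 51.9 133.8]
 [ 51.9  94.6]] [[-52.2  90.4]]
```

```bash
python3 -m jog '0.2 4 -0.2 0 0 0 0; 0.2 5 -0.2 0 0 0 0; 0.2 5 -0.2 0 0 0 0; 0.2 5 -0.2 0 0 0 0; 0.2 5 -0.2 0 0 0 0'
python3 -m jog '0.2 5 0 0 0 0 0; 0.2 5 0 0 0 0 0; 0.2 5 0 0 0 0 0; 0.2 5 0 0 0 0 0; 0.2 3 0 0 0 0 0'
python3 go.py 0 127 26; python3 shot.py 10; python3 - <<'E'
from edge import *
L=[.4898,-.2575,.239]
l=laneworld(L,0.001,-.0095+.064+.0107);
for c in("side","top"):
    draw(c,"10",L,[*l,.239],f"pics/ov10{c}.png",o=(270,150),wh=(140,110))
E
```

```text
time: 20.3
eef_pos: [0.4972, -0.289, 0.0278]
ee_rot: [-0.0, 0.618, 0.786, 0.0]
contact_force: [0.6, -2.3, -0.1]
opening: 0.0512
time: 20.8
eef_pos: [0.4918, -0.2666, 0.0278]
ee_rot: [-0.0, 0.618, 0.786, 0.0]
contact_force: [-0.1, -0.9, -0.4]
opening: 0.0513
t 20.8 lane mm [-0.2 -9.3] z 27.8 shift [136.3   0.3   1.8] rot [-0.01 -0.01  0.01] F [-0.1 -0.9 -0.4] open 0.0513
```

View pics/ov10top.png

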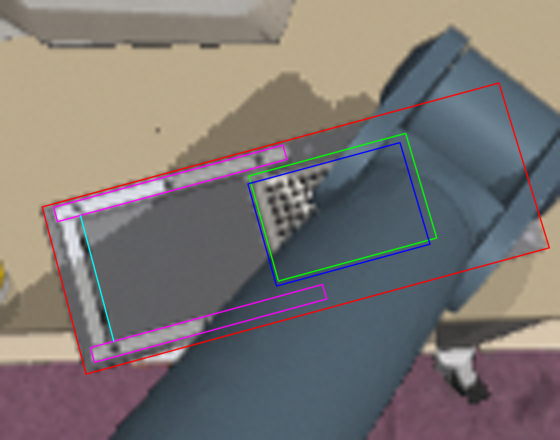

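View pics/ov10side.png

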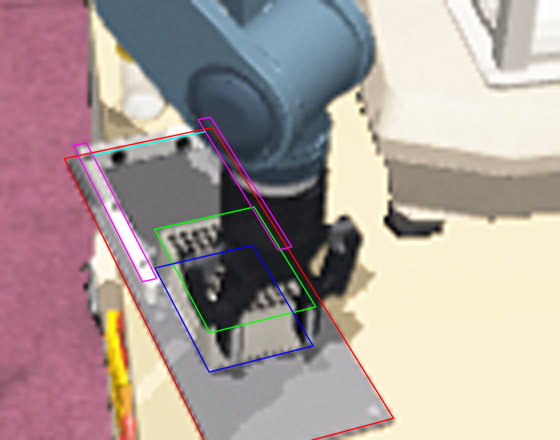

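The plate has entered and is centred: its far rim is well clear of the far rail at top (340,190), and its near side clear at side (309,207). I'll keep going.

```bash
python3 -m jog '0.2 5 0 0 0 0 0; 0.2 5 0 0 0 0 0; 0.2 5 0 0 0 0 0; 0.2 5 0 0 0 0 0; 0.2 5 0 0 0 0 0'
python3 -m jog '0.2 5 0 0 0 0 0; 0.2 5 0 0 0 0 0; 0.2 5 0 0 0 0 0; 0.2 5 0 0 0 0 0; 0.2 4 0 0 0 0 0'
python3 go.py 0 127 26; python3 shot.py 11; python3 - <<'E'
from edge import *
L=[.4898,-.2575,.239]
l=laneworld(L,0.001,.039+.064+.0107);
for c in("side","top"):
    draw(c,"11",L,[*l,.239],f"pics/ov11{c}.png",o=(270,150),wh=(140,110))
E
```

```text
time: 21.4
eef_pos: [0.4858, -0.2424, 0.0278]
ee_rot: [-0.0, 0.618, 0.786, 0.0]
contact_force: [0.4, -1.6, -0.2]
opening: 0.0513
time: 21.9
eef_pos: [0.4802, -0.2191, 0.0277]
ee_rot: [-0.0, 0.618, 0.786, 0.0]
contact_force: [0.6, -1.1, 0.2]
opening: 0.051
t 21.9 lane mm [-0.3 39.6] z 27.7 shift [87.4  0.3  1.8] rot [-0.01 -0.01  0.01] F [ 0.6 -1.1  0.2] open 0.051
```

View pics/ov11top.png

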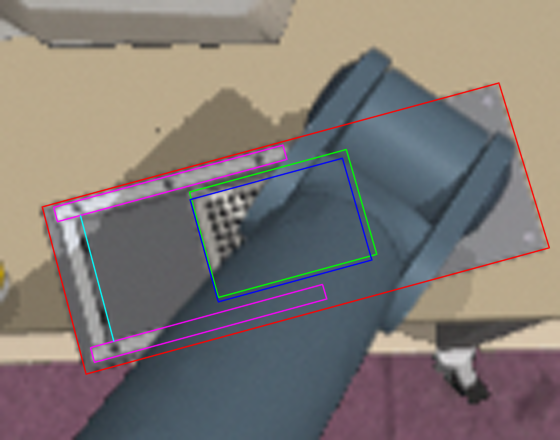

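View pics/ov11side.png

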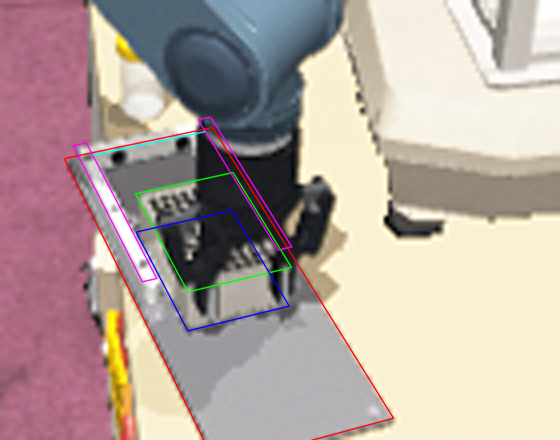

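```bash
python3 - <<'E'
from edge import *
j=cv2.imread("pics/top11.png")[180:235,290:360];j=cv2.resize(j,None,fx=11,fy=10,interpolation=cv2.INTER_CUBIC);cv2.imwrite("pics/zt11.png",j)
j=cv2.imread("pics/side11.png")[180:235,290:360];j=cv2.resize(j,None,fx=11,fy=10,interpolation=cv2.INTER_CUBIC);cv2.imwrite("pics/zs11.png",j)
E
```

```text
(no output)
```

View pics/zt11.png

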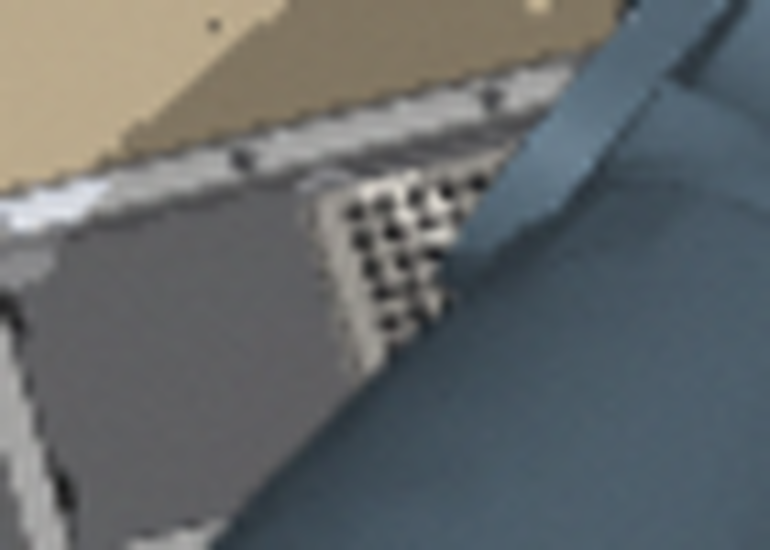

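View pics/zs11.png

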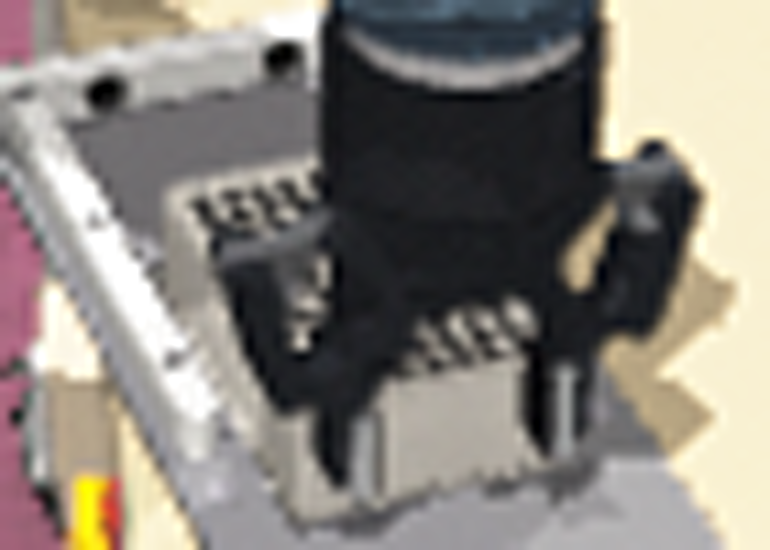

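```bash
python3 - <<'E'
from edge import *
L=[.4898,-.2575,.239]
def f(c,l,o,z): 
    l=(np.array(l)+.5)/[11,10]-.5+o; return (lanecoord(L,onplane(c,l,z))*1e3).round(1)
a=f("top",[(320,195),(495,150),(365,370)],[290,180],.049);print(a.tolist())
d=a[0]-a[1];print("yaw",np.arctan2(-d[0],d[1]))
d=a[2]-a[0];print("yaw front",np.arctan2(-d[1],-d[0]))
print("rail inner far",f("top",[(120,205),(560,100)],[290,180],.028).tolist())
print("side near rim",f("side",[(170,185)],[290,180],.049),"rear base",f("side",[(300,515),(600,450)],[290,180],.010).tolist())
E
```

```text
[[37.8, 173.6], [38.4, 121.6], [-18.8, 175.8]]
yaw 0.011537949517459435
yaw front -0.038849700868557095
rail inner far [[53.1, 229.8], [52.0, 97.6]]
side near rim [[-37.1 175.5]] rear base [[-39.8, 52.4], [52.6, 51.8]]
```

```bash
python3 -m jog '0.2 5 0 0 0 0 0; 0.2 5 0 0 0 0 0; 0.2 5 0 0 0 0 0; 0.2 5 0 0 0 0 0; 0.2 5 0 0 0 0 0'
python3 -m jog '0.2 5 0 0 0 0 0; 0.2 5 0 0 0 0 0; 0.2 5 0 0 0 0 0; 0.2 5 0 0 0 0 0; 0.2 5 0 0 0 0 0'
python3 -m jog '0.2 5 0 0 0 0 0; 0.2 5 0 0 0 0 0; 0.2 4 0 0 0 0 0; 0.2 3 0 0 0 0 0; 0.2 3 0 0 0 0 0'
python3 go.py 0 127 26; python3 shot.py 12; python3 - <<'E'
from edge import *
j=cv2.imread("pics/top12.png")[180:235,270:340];j=cv2.resize(j,None,fx=11,fy=10,interpolation=cv2.INTER_CUBIC);cv2.imwrite("pics/zt12.png",j)
j=cv2.imread("pics/side12.png")[170:225,280:350];j=cv2.resize(j,None,fx=11,fy=10,interpolation=cv2.INTER_CUBIC);cv2.imwrite("pics/zs12.png",j)
E
```

```text
time: 22.5
eef_pos: [0.4744, -0.1949, 0.0279]
ee_rot: [0.0, 0.618, 0.786, -0.0]
contact_force: [0.6, -1.1, -0.0]
opening: 0.0514
time: 23.0
eef_pos: [0.4685, -0.1706, 0.0279]
ee_rot: [0.0, 0.618, 0.786, -0.0]
contact_force: [1.0, -1.9, 0.8]
opening: 0.0507
time: 23.5
eef_pos: [0.4638, -0.1514, 0.0279]
ee_rot: [0.0, 0.618, 0.786, -0.0]
contact_force: [0.6, -2.3, 1.3]
opening: 0.0511
t 23.5 lane mm [ -0.2 109.3] z 27.9 shift [17.7  0.2  1.9] rot [0.01 0.01 0.  ] F [ 0.6 -2.3  1.3] open 0.0511
```

View pics/zt12.png

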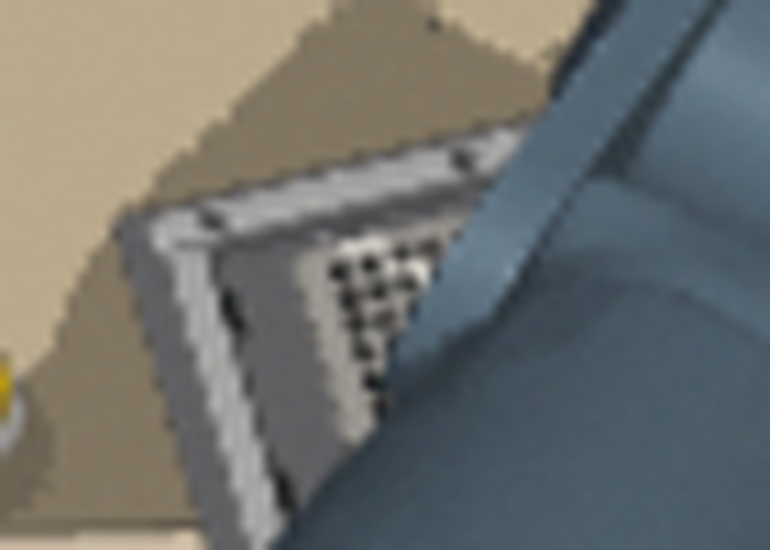

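View pics/zs12.png

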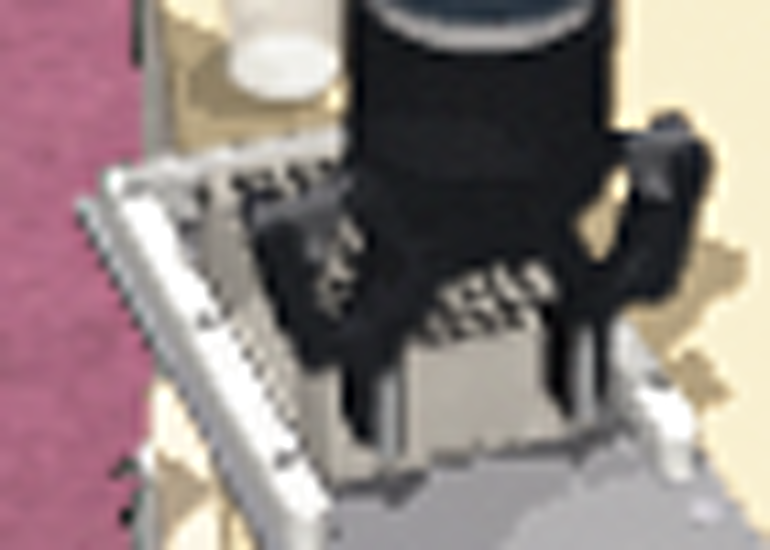

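```bash
python3 - <<'E'
from edge import *
L=[.4898,-.2575,.239]
def f(c,l,o,z): 
    l=(np.array(l)+.5)/[11,10]-.5+o; return (lanecoord(L,onplane(c,l,z))*1e3).round(1)
a=f("top",[(303,250),(445,215),(345,435)],[270,180],.049);print(a.tolist())
E
python3 -m jog '0.2 3 0 0 0 0 0; 0.2 3 0 0 0 0 0; 0.2 3 0 0 0 0 0; 0.2 2 0 0 0 0 0; 0.2 2 0 0 0 0 0'
python3 go.py 0 127 26
python3 -m jog '0.2 1 0 0 0 0 0; 0.2 1 0 0 0 0 0; 0.2 1 0 0 0 0 0; 0.2 0 0 0 0 0 0; 0.2 0 0 0 0 0 0'
python3 go.py 0 127 26
```

```text
[[38.9, 243.4], [38.9, 201.4], [-20.5, 246.8]]
time: 24.1
eef_pos: [0.4605, -0.1386, 0.0277]
ee_rot: [-0.0, 0.618, 0.786, 0.0]
contact_force: [0.3, -1.1, 0.1]
opening: 0.0514
t 24.1 lane mm [ -0.3 122.4] z 27.7 shift [4.6 0.3 1.7] rot [-0.01 -0.01  0.01] F [ 0.3 -1.1  0.1] open 0.0514
time: 24.6
eef_pos: [0.4598, -0.1357, 0.0277]
ee_rot: [-0.0, 0.618, 0.786, 0.0]
contact_force: [0.7, -0.7, 0.2]
opening: 0.0513
t 24.6 lane mm [ -0.3 125.4] z 27.7 shift [1.6 0.3 1.7] rot [-0.02 -0.04 -0.  ] F [ 0.7 -0.7  0.2] open 0.0513
```

```bash
python3 -m jog '0.2 1 0 0 0 0 0; 0.2 0 0 0 0 0 0; 0.2 1 0 0 0 0 0; 0.2 0 0 0 0 0 0; 0.2 0 0 0 0 0 0'
python3 go.py 0 127 26
python3 -m jog '0.2 0.5 0 0 0 0 0; 0.2 0 0 0 0 0 0; 0.2 0.5 0 0 0 0 0; 0.2 0 0 0 0 0 0; 0.2 0 0 0 0 0 0'
python3 go.py 0 127 26;python3 shot.py 13
```

```text
time: 25.1
eef_pos: [0.4594, -0.1339, 0.0277]
ee_rot: [-0.0, 0.618, 0.786, 0.0]
contact_force: [0.5, -0.7, -0.6]
opening: 0.0514
t 25.1 lane mm [ -0.3 127.3] z 27.7 shift [-0.3  0.3  1.7] rot [-0.01 -0.02  0.  ] F [ 0.5 -0.7 -0.6] open 0.0514
time: 25.6
eef_pos: [0.4594, -0.1336, 0.028]
ee_rot: [0.001, 0.618, 0.786, -0.0]
contact_force: [-0.6, -5.9, -0.7]
opening: 0.051
t 25.6 lane mm [ -0.2 127.5] z 28.0 shift [-0.5  0.2  2. ] rot [0.01 0.07 0.02] F [-0.6 -5.9 -0.7] open 0.051
```

View pics/both13.png

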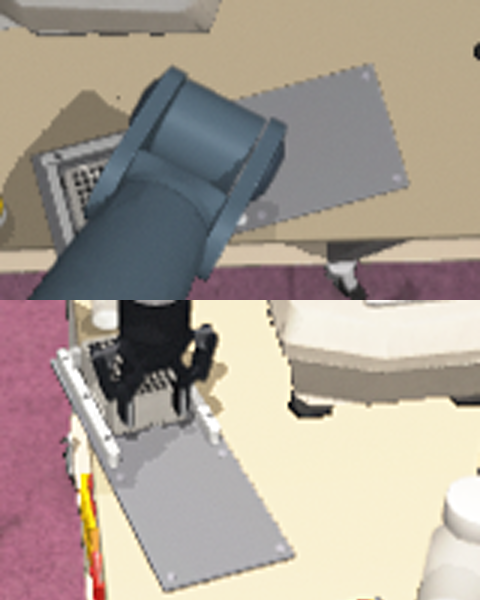

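Contact with the end stop: the force rose to 6 N at TCP y 127.5 mm, as predicted. I'll retreat straight back and lift clear.

```bash
python3 -m jog '0.2 -1 0 0 0 0 0; 0.2 -2 0 0 0 0 0; 0.2 -6 0 0 0 0 0; 0.2 -15 0 0 0 0 0; 0.2 -20 0 0 0 0 0'
python3 -m jog '0.2 -25 0 -10 0 0 0; 0.2 -30 0 -30 0 0 0; 0.2 -40 0 -40 0 0 0; 0.2 -40 0 -20 0 0 0; 0.2 -40 0 0 0 0 0'
python3 -m jog '0.2 -10 0 0 0 0 0; 0.2 0 0 0 0 0 0; 0.2 0 0 0 0 0 0; 0.2 0 0 0 0 0 0; 0.2 0 0 0 0 0 0'
python3 go.py 0 127 26;python3 shot.py 14; python3 - <<'E'
from edge import *
j=cv2.imread("pics/top14.png")[185:240,270:340];j=cv2.resize(j,None,fx=11,fy=10,interpolation=cv2.INTER_CUBIC);cv2.imwrite("pics/zt14.png",j)
j=cv2.imread("pics/side14.png")[170:225,280:350];j=cv2.resize(j,None,fx=11,fy=10,interpolation=cv2.INTER_CUBIC);cv2.imwrite("pics/zs14.png",j)
E
```

```text
time: 26.2
eef_pos: [0.4699, -0.1767, 0.0277]
ee_rot: [-0.0, 0.617, 0.787, 0.0]
contact_force: [-0.4, 0.1, 0.1]
opening: 0.051
time: 26.7
eef_pos: [0.5121, -0.3464, 0.1279]
ee_rot: [0.004, 0.618, 0.786, -0.0]
contact_force: [0.3, 1.1, 0.2]
opening: 0.051
time: 27.2
eef_pos: [0.5121, -0.3498, 0.1227]
ee_rot: [-0.001, 0.617, 0.787, 0.0]
contact_force: [-0.4, 0.3, 0.1]
opening: 0.0513
t 27.2 lane mm [ -0.1 -94.9] z 122.7 shift [221.8   0.5  96.9] rot [-0.03 -0.06  0.07] F [-0.4  0.3  0.1] open 0.0513
```

View pics/zt14.png

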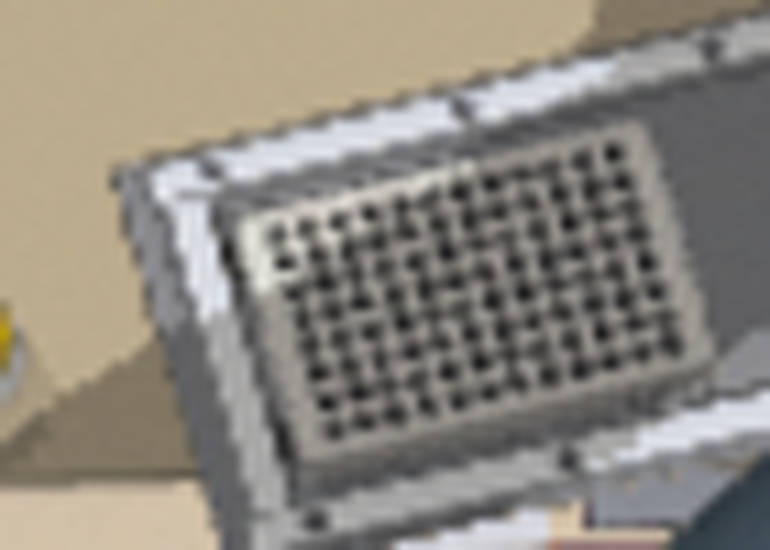

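View pics/zs14.png

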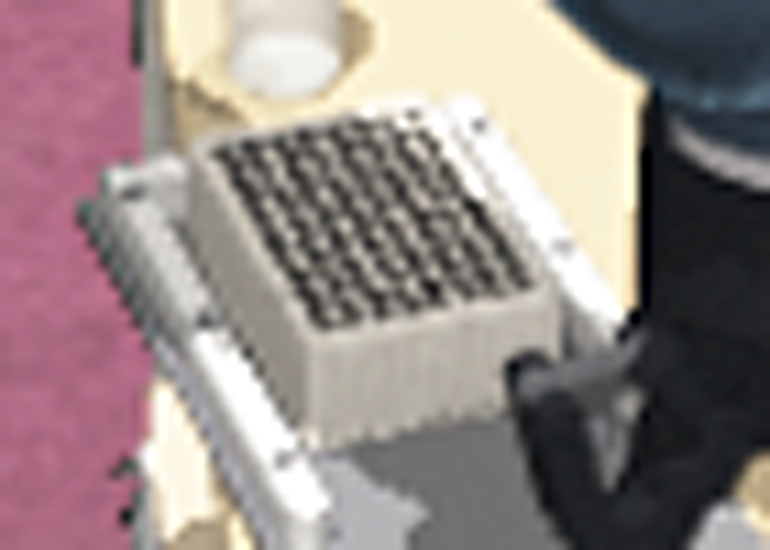

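```bash
python3 - <<'E'
from edge import *
L=[.4898,-.2575,.239]
def f(c,l,o,z): 
    l=(np.array(l)+.5)/[11,10]-.5+o; return (lanecoord(L,onplane(c,l,z))*1e3).round(1)
a=f("top",[(240,215),(645,125),(712,362),(305,462)],[270,185],.049);print(a.tolist(),a.mean(0))
print("rails",f("top",[(225,185),(770,58)],[270,185],.028).tolist(),f("top",[(300,488),(600,420)],[270,185],.028).tolist())
b=f("side",[(195,148),(425,100),(560,285),(310,335)],[280,170],.049);print(b.tolist(),b.mean(0))
for q in(a[[0,1]],a[[3,2]],b[[0,3]],b[[1,2]]): d=q[0]-q[1];print("yaw",np.arctan2(-d[0],d[1]).round(3))
E
```

```text
[[39.1, 262.0], [36.0, 143.0], [-41.0, 144.6], [-40.8, 263.9]] [ -1.675 203.375]
rails [[52.6, 264.5], [50.3, 101.1]] [[-46.6, 268.3], [-48.5, 179.5]]
[[-38.1, 255.7], [39.0, 258.2], [42.0, 147.6], [-37.0, 147.9]] [  1.475 202.35 ]
yaw -0.026
yaw -0.002
yaw 0.01
yaw 0.027
```

```bash
python3 -c "
from workcell import *
print(sign_off(), get_state()['time'])"
```

```text
the job is handed in; nothing more can be done
the job is handed in; nothing more can be done
```

The plate is in the lane against the end stop, and the job is handed in. Sign-off gives no verdict, so the result rests on my own checks. The clock read about 27 s of the 72 s when I handed in.

**What I did:**
1. The plate started more askew than the task said: I measured about 0.22 to 0.25 rad, against a stated maximum of 0.15.
2. I pushed it from the rear first, but it was heading for the rail mouth still skewed. I stopped and squared it by pushing its front end back with both fingers.
3. That left it about 9 mm too close to the robot, so I pushed it sideways from the near side onto the centre line.
4. I pushed it straight down the lane with both fingers on its rear end. At the stop, the force rose to about 6 N at the predicted position. I then backed straight out and lifted clear.

**Last checks:**

| Quantity | Top camera | Side camera | Allowed |
|---|---|---|---|
| Plate x in lane (mm) | -1.7 | +1.5 | -10 to +10 |
| Plate y in lane (mm) | 203.4 | 202.4 | 197 to 206 |
| Plate angle to lane, either way (rad) | up to 0.026 | up to 0.027 | below 0.12 |

- **Camera agreement:** the two cameras differ by about 3 mm in x, close to the calibration limit. Both readings are well inside the allowed range.
- **Rails:** the pictures show a gap to both rails. I had no direct reading of rail contact, and the push force stayed at about 1 to 2 N until the stop.
- **Robot and bystanders:** the gripper is clear of everything. My moves stayed away from the bystanders, but I did not re-measure their positions.

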